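# Hold back the belt tensioner of a bench shaker for a belt change

## Robot

A 6-joint arm with a two-finger parallel gripper is mounted at the origin on a cart in front of the work surface, level with it; the furniture and walls round the work are solid. World frame = base frame: x ahead of the robot, y to its left, z up, the work surface at z = 0. Lengths are in mm, angles in rad, forces in N, time in s.
With the tool pointing down it reaches from about 300 to 875 mm from the base axis. Payload 6.4 kg.
Tool frame: the origin (TCP) lies at the very end of the fingers, on their centre line; the grasp point (between the pads) lies 19 mm behind it (r.hold_point_z is the x of the grasp point in the tool frame, in mm); x points along the fingers, y is the direction in which the jaws open and shut, and the axes are right-handed (so a half turn about x gives the same grasp; the last joint's range is limited). The gripper opens to 88 mm and grips with 3 to 60 N. Pads are 18 mm wide; open, the fingers measure 123 mm over their backs; the gripper's body (75 mm by 187 mm) begins 45 mm behind the grasp point.
Start: joints at [-1.418, 0.181, 1.607, -0, 1.354, -0.206], TCP at [201.928, -538.392, 238.714] pointing down, gripper open.
Joint ranges: [-2.99, 2.99], [-0.89, 2.07], [0.3, 2.58], [-1.14, 4.28], [0, 2.63], [-3.12, 3.12]. Speed limits (rad/s): [2.57, 2.57, 3.01, 3.14, 3.14, 3.14].

## Interface

Orientations are given as a rotation vector (axis times angle).
In Python, from rig import r, capture, workorder, models gives the robot as it stands.
- The arm moves only by the tool carry_out, never from a script. Its argument "plan" is one flat list of numbers, 7 for each row, row after row: the shift along the tool's x, y, z in mm, then the turn, a rotation vector about the tool's x, y, z in rad, then the finger opening in mm, from 0 to 88.1. A call has 1 to 10 rows; each row is the pose to reach, as a shift and turn from the pose measured when the call began, along the tool's axes at that moment; what a row does not reach only later rows make up. A row lasts 1/12 s, in which the tool goes at most 41.7 mm and 7.16 degrees, less where a joint would pass 70% of its speed; a pose out of reach is approached as far as the arm can. A call with a gripper value outside its range is refused whole. The fingers move at their own pace and stop on an object; "grip_force" is the grip in N (left out, the last holds). Time passes only in rows, so rows that repeat a pose let the fingers close. It gives the time, the measured TCP pose, the force and the opening at its end, in the units of the state.
- r.observe(): the state, without advancing time (a new reading comes with each control period).
- capture(name): name is "scene" or "side" or "wrist"; returns a dict with "pixels" (420x560x3 uint8, red, green, blue), "z_map" (420x560 float32, mm along the optical axis (not along the pixel's ray), 0 where there is no reading), "fx", "fy", "cx", "cy" (pixels), "k1" (the pictures are not rectified: a ray, as slopes to the right and down, at radius r is drawn at 1 + k1 r^2 times it, then the intrinsics apply), "extrinsics" (4x4, takes a point from camera to world coordinates). Camera axes: x right, y up, looking along -z (the intrinsics and any distortion apply to the point x, -y, -z); pixel columns grow to the right and rows downward; lengths in mm; the calibration is good to about 2 mm. A picture is of the moment at which its call begins.
- workorder.hand_in(): hands the job in, once; it reports no verdict.
Trained networks look in a picture, given as the dict that the camera call returned (one of the last four; its "shot" number tells which), for a name from the list of things; names that differ only in an ending like _2 or _b are one class to them, and where a whole thing is asked for, a point or a joint stands for the part that bears it (a point fixed in the world has none). Each returns a list of dicts, best first, with "p" (0 to 1); they miss things now and then, are a little off and sometimes report something else, mostly with a low value. They report only what shows in the picture. A call takes as long as a camera call.
- models.look_for(picture, query): "uv" ([column, row] in pixels, amid what is visible of it).
- models.cut_out(picture, query): "region" (420x560 bool, what is visible of it) and "uv" ([column, row] in pixels, amid what is visible of it).
- models.tip_of(picture, query): "uv" ([column, row] in pixels: a listed point, or the origin of a listed thing).
The state is a dict: "time_s": time; "joint_pos": joint angles; "qd": joint speeds; "joint_efforts": joint torques, N m; "ee_pos": TCP position; "tcp_rot": TCP orientation; "force": force on the tool from outside, world axes, zero at the start; "torque": the same for the moment, N m; "finger_gap": finger opening in mm.
Only numpy, scipy, OpenCV 4.12 (cv2) and the standard library are available. Lean on these libraries where they do the work, as an engineer would, in place of code of your own. Each camera call takes 0.05 s, during which the arm holds its last target.

## Task

The shaker's cover is off and I want to slip a new belt on. With the mallet, drive the transport pin (the steel pin in the red collar, which blocks the tensioner arm) down flush with its collar, without hitting the arm and without touching the pin with the fingers, then put the mallet back on the bench, clear of the shaker. Now swing the sprung tensioner arm, the one with the grip post, away from the pulleys until it meets its stop, and finish while still holding it there with the gripper; leave the bottle, the vial and the petri dish where they are.

Things in the scene. Friction and masses are not known exactly. Their poses are not given: they have to be found in the camera images.
- shaker: Drive unit of a bench shaker, fixed: white case 200 (x) x 260 (y) mm, aluminium deck 46 mm above the bench. Origin: centre of its underside; z up, -x its front panel. On the deck: large pulley (86 mm) at x 42, y -70 mm, small one (34 mm) at x 48, y 88 mm, up to 77 mm above the bench (brass stub 89 mm); tensioner pivot housing 88 mm high; stop lug 9 mm wide, 66 mm high, at x -65, y 12 mm.
- transport_pin (a joint): How far the transport pin is driven down (m): 0 = 14 mm proud of its collar, 0.014 = flush. Slotted spring pin, 8 mm thick, upright, tight in its bore: it slides at about 13 N and stays where left. Its red collar is 22 mm wide, top 49 mm above the bench. While proud, the pin blocks the tensioner arm about halfway (0.5 rad).
- pin_top (a point): Centre of the top face of the transport pin (moves down with it); at x -30, y 44 mm in the shaker's frame. With the tensioner at rest, nothing within 28 mm of the pin's axis rises above the collar, so a mallet face has room.
- tensioner (a joint): Angle of the tensioner arm (rad) about its upright pivot: 0 = at rest between the pulleys, grows counter-clockwise seen from above, 1.15 = on the stop. A spring drives it back towards 0 (0.24 N m at rest, 0.5 N m at the stop: 3 to 5.5 N at the grip post); it never stays by itself.
- pivot (a point): Point on the upright pivot axis of the tensioner arm at deck level (46 mm above the bench); its z axis is the pivot axis.
- grip_post (a point): Top centre of the round aluminium grip post, 14 mm thick, on the free end of the tensioner arm, 89.4 mm from the pivot axis. Its top is 109 mm above the bench; it can be gripped or pushed over the 29 mm below that. Beneath lie the arm's upper plate (top 74 mm above the bench, 20 mm wide) and the black jockey wheel (36 mm). The x axis points outward along the arm.
- mallet: Soft-faced mallet, 0.32 kg, loose, standing on its white face. Origin: centre of that face (its lower end); z up through the head, which is 66 mm tall and 34 mm wide (faces 32 mm). The handle leaves the head level, along -x, at 33 mm above the white face: 16 mm wide, 20 mm tall, from 17 to 142 mm from the head's axis.
- mallet_head (a point): Centre of the mallet's head, 33 mm above the white face.
- mallet_grip (a point): Point on the axis of the mallet's handle 45 mm from the head's axis, a good place to pinch the handle across its 16 mm; the mallet's centre of mass lies between it and the head.
- petri: Closed petri dish, 90 mm wide, 15 mm tall, loose bystander. Origin: centre of the underside.
- black_cap_vial: Glass vial with a black cap, 25 mm wide, 48 mm tall, loose bystander. Origin: centre of the underside.
- pink_bottle: Reagent bottle with a pink and white cap, 37 mm wide, 69 mm tall, loose bystander. Origin: centre of the underside.

How it is judged (in metres and radians):
On the way, in this order (a step that is already met when the one before it is completed fails the run):
1. the transport pin has been driven flush (value of joint transport_pin above 0.012 m), for 0.2 s.
2. the mallet has been put back on the bench and let go (height (world z) of mallet_head below 0.045 m and contact force between each of the fingers, shaker and mallet below 0.1 N and linear speed of mallet below 0.03 m/s), for 0.2 s.
At the end, for the whole second after the job is handed in: Arm within 0.06 rad of its stop (joint above 1.09 rad), fingers pressing on it (over 1.5 N); pin within 2 mm of flush; mallet at rest on the bench (head centre below 45 mm) and touching neither fingers nor shaker; bystanders upright and within 25 mm of their places (all of step 2 and value of joint tensioner above 1.09 rad and contact force between the fingers and tensioner above 1.5 N and value of joint transport_pin above 0.012 m and not (distance of any of petri, black_cap_vial, pink_bottle from where it was at the start of the episode above 0.025 m or angle between any of petri, black_cap_vial, pink_bottle's own z axis and vertical above 0.3 rad)); the arm keeps its last pose, push and grip.
It fails at once if the fingers push on the transport pin (contact force between the fingers and transport_pin above 1 N).
It fails at once if the mallet hits the tensioner arm (contact force between mallet and tensioner above 2 N).
It fails at once if a bystander is moved over 25 mm or tipped (distance of any of petri, black_cap_vial, pink_bottle from where it was at the start of the episode above 0.025 m or angle between any of petri, black_cap_vial, pink_bottle's own z axis and vertical above 0.3 rad).
It also fails if it takes over 58 s, if anything falls off the work surface, if the arm or the gripper's body presses on something with over 40 N, if the wrist force passes 120 N, or if a joint passes its speed limit or range.

## Working session

There is one attempt and no reset: what is moved stays moved. The work goes in short steps, Python scripts to look and compute and a tool call to move; the robot and the scene stay as the last step left them, time stands still between calls to the robot, and variables do not carry over. Pictures are saved under pics/ and viewed, and the job is handed in when it is done.

Besides the shell and the picture viewer there is one more tool, called after "Emit:" as name(argument=value, ...) on one line, values as JSON. carry_out: Moves the arm, as the interface text tells. Its arguments: {"type":"object","properties":{"plan":{"type":"array","items":{"type":"number"}},"grip_force":{"type":"number"}},"required":["plan"]}

```bash
ls; mkdir -p pics
cat > h.py <<'E'
import numpy as np, cv2
from rig import r, capture, workorder, models
from scipy.spatial.transform import Rotation as R
def save(p,n): cv2.imwrite('pics/'+n+'.png', cv2.cvtColor(p['pixels'],cv2.COLOR_RGB2BGR))
def ray(p,uv):
    s=np.array([(uv[0]-p['cx'])/p['fx'],(uv[1]-p['cy'])/p['fy']])
    d=s.copy()
    for _ in range(20): d=s/(1+p['k1']*(d@d))
    return d
def depth(p,uv,k=1):
    u,v=int(round(uv[0])),int(round(uv[1]))
    w=p['z_map'][max(v-k,0):v+k+1,max(u-k,0):u+k+1]; w=w[w>0]
    return np.median(w) if w.size else 0
def pt(p,uv,z=None):
    d=ray(p,uv); z=depth(p,uv) if z is None else z
    c=np.array([d[0]*z,-d[1]*z,-z,1]); return (np.array(p['extrinsics'])@c)[:3]
def onz(p,uv,h):
    E=np.array(p['extrinsics']); d=ray(p,uv); v=E[:3,:3]@np.array([d[0],-d[1],-1]); o=E[:3,3]
    return o+v*(h-o[2])/v[2]
def proj(p,P):
    E=np.array(p['extrinsics']); c=np.linalg.inv(E)@np.append(P,1); x,y=c[0]/-c[2],-c[1]/-c[2]
    f=1+p['k1']*(x*x+y*y); return np.array([p['fx']*x*f+p['cx'],p['fy']*y*f+p['cy']])
def cloud(p,mask):
    vs,us=np.nonzero(mask&(p['z_map']>0)); return np.array([pt(p,(u,v),p['z_map'][v,u]) for u,v in zip(us,vs)])
E
python3 - <<'E'
from h import *
s=r.observe(); print(s)
for n in ['scene','side','wrist']:
    p=capture(n); save(p,n+'0'); print(n,p['fx'],p['k1'],np.round(p['extrinsics'],2).tolist())
    for q in ['shaker','mallet','petri','black_cap_vial','pink_bottle','grip_post','pivot','pin_top','mallet_head','mallet_grip']:
        o=models.tip_of(p,q)
        print(q,[(np.round(x['uv']).tolist(),round(x['p'],2),np.round(pt(p,x['uv'])).tolist()) for x in o[:2]])
E
```

```text
pics
{'time_s': 0.0, 'joint_pos': array([-1.41829177e+00,  1.81538180e-01,  1.60798963e+00,  1.91314451e-05,
        1.35383924e+00, -2.06301873e-01]), 'qd': array([ 0.00015732,  0.00139088,  0.00138176,  0.00084247,  0.00151297,
       -0.00076667]), 'joint_efforts': array([-1.80310093e-03, -4.33866513e+01, -3.41849935e+01,  7.01999408e-02,
        3.84436653e-02, -1.44738729e-04]), 'ee_pos': array([ 201.85217234, -537.82761214,  237.82065017]), 'tcp_rot': array([ 2.02672642,  0.36936249, -2.02658967]), 'force': array([ 0.09553319, -0.22781301, -0.14811969]), 'torque': array([-0.03363202,  0.03281393, -0.00544114]), 'finger_gap': 87.93264509839432}
scene 396.1793462583431 -0.0476349555461849 [[-0.82, 0.26, -0.51, 3.6], [-0.57, -0.39, 0.72, 745.49], [-0.02, 0.88, 0.47, 571.56], [0.0, 0.0, 0.0, 1.0]]
shaker [([252.0, 260.0], 0.78, [479.0, 183.0, 48.0])]
mallet [([331.0, 208.0], 0.78, [489.0, -212.0, -0.0])]
petri [([189.0, 347.0], 0.7, [439.0, 425.0, 14.0]), ([345.0, 199.0], 0.16, [453.0, -229.0, 32.0])]
black_cap_vial [([148.0, 317.0], 0.86, [565.0, 415.0, 11.0])]
pink_bottle [([329.
[... 541 characters left out ...]
6.0, 246.0], 0.57, [513.0, 161.0, 48.0])]
mallet [([301.0, 167.0], 0.61, [493.0, -211.0, 3.0])]
petri [([263.0, 344.0], 0.71, [452.0, 424.0, 15.0])]
black_cap_vial [([216.0, 332.0], 0.53, [572.0, 421.0, 13.0])]
pink_bottle [([294.0, 141.0], 0.59, [543.0, -315.0, 15.0])]
grip_post [([258.0, 235.0], 0.87, [545.0, 131.0, 49.0])]
pivot []
pin_top []
mallet_head [([303.0, 155.0], 0.59, [490.0, -216.0, 54.0])]
mallet_grip []
wrist 291.4191756114672 0.01906057849179016 [[0.35, 0.89, 0.3, 280.63], [-0.94, 0.33, 0.11, -508.56], [-0.0, -0.32, 0.95, 384.35], [0.0, 0.0, 0.0, 1.0]]
shaker []
mallet []
petri []
black_cap_vial []
pink_bottle []
grip_post []
pivot []
pin_top []
mallet_head []
mallet_grip []
```

View pics/scene0.png

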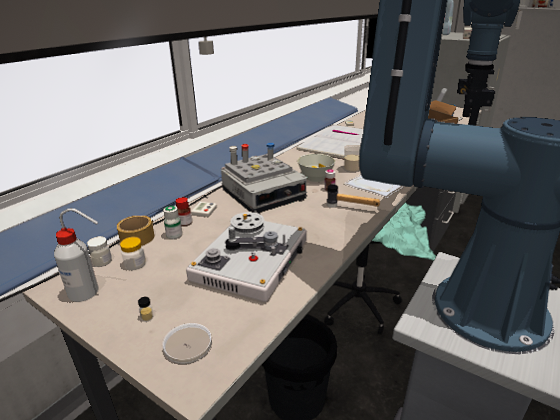

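View pics/side0.png

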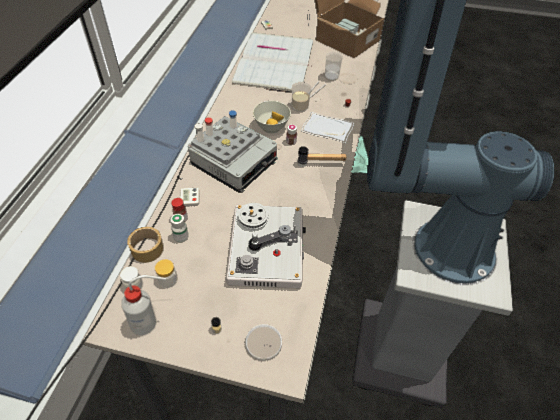

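View pics/wrist0.png

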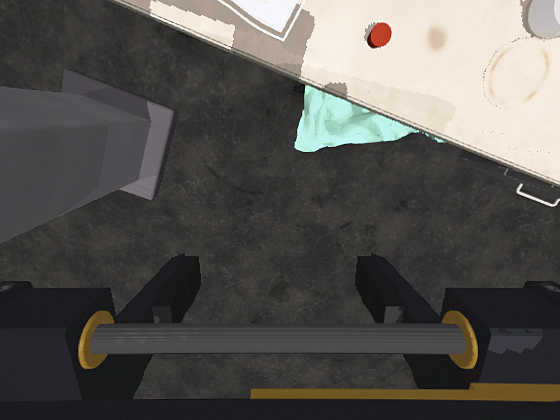

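The scene shows the shaker around (250,255), the mallet at (335,198) with its handle towards the robot, the petri dish at (188,343), the vial at (146,308) and the bottle near (330,180). I'll measure them from the depth data next.

Run:
```python
from h import *
for n in ['scene','side']:
    p=capture(n)
    big=cv2.resize(p['pixels'][190:310,180:320] if n=='scene' else p['pixels'][195:295,215:320],None,fx=5,fy=5,interpolation=cv2.INTER_CUBIC)
    cv2.imwrite(f'pics/{n}_z.png',cv2.cvtColor(big,cv2.COLOR_RGB2BGR))
    for q in ['shaker','mallet','petri','black_cap_vial','pink_bottle','tensioner','transport_pin']:
        o=models.cut_out(p,q)
        if not o: print(n,q,None); continue
        m=o[0]['region']; c=cloud(p,m); 
        print(n,q,round(o[0]['p'],2),m.sum(),np.round(np.median(c,0)),np.round(np.percentile(c,[2,98],axis=0)).tolist())
        np.save(f'/tmp/{n}_{q}.npy',c)
        if q=='shaker':
            t=c[(c[:,2]>42)&(c[:,2]<50)]
            b=cv2.minAreaRect(t[:,:2].astype(np.float32)); print('deck rect',b, np.median(t[:,2]))
        if q=='mallet':
            t=c[(c[:,2]>22)&(c[:,2]<48)]; b=cv2.minAreaRect(t[:,:2].astype(np.float32)); print('mallet',b)
            l=cv2.fitLine(t[:,:2].astype(np.float32),cv2.DIST_HUBER,0,.01,.01).ravel(); print(l)
            t=c[c[:,2]>58]; print('headtop',len(t),np.round(t.mean(0),1) if len(t) else '',np.round(np.percentile(t,[2,98],axis=0)).tolist() if len(t) else '')
```

```text
scene shaker 0.57 6503 [495. 180.  45.] [[403.0, 20.0, 14.0], [604.0, 280.0, 83.0]]
deck rect ((518.4356079101562, 142.11343383789062), (193.7275390625, 252.07264709472656), 12.773228645324707) 45.17603238405442
scene mallet 0.61 556 [ 466. -233.   36.] [[361.0, -309.0, -1.0], [524.0, -211.0, 65.0]]
mallet ((432.018798828125, -239.874755859375), (156.27392578125, 24.58311653137207), 17.252769470214844)
[ 9.6333712e-01  2.6829377e-01  4.2883954e+02 -2.3839572e+02]
headtop 55 [ 494.1 -222.5   63.7] [[481.0, -238.0, 59.0], [510.0, -210.0, 67.0]]
scene petri 0.82 1561 [448. 419.  14.] [[410.0, 376.0, 5.0], [493.0, 458.0, 16.0]]
scene black_cap_vial 0.5 307 [568. 415.  29.] [[563.0, 402.0, 1.0], [583.0, 423.0, 48.0]]
scene pink_bottle 0.53 147 [ 553. -312.   43.] [[540.0, -326.0, 10.0], [568.0, -305.0, 67.0]]
scene tensioner 0.57 744 [509. 146.  70.] [[459.0, 111.0, 45.0], [562.0, 190.0, 104.0]]
scene transport_pin None
side shaker 0.76 5866 [513. 168.  47.] [[411.0, 19.0, 20.0], [616.0, 276.0, 84.0]]
deck rect ((517.9559326171875, 140.58050537109375), (198.02792358398438, 259.7935485839844), 11.86478328704834) 46.44259055014521
side mallet 0.71 396 [ 454. -236.   40.] [[362.0, -261.0, 12.0], [506.0, -213.0, 69.0]]
mallet ((433.0465393066406, -242.19140625), (153.83164978027344, 24.63027572631836), 17.202577590942383)
[ 9.628781e-01  2.699366e-01  4.290461e+02 -2.399822e+02]
headtop 49 [ 494.  -224.5   65.7] [[481.0, -238.0, 59.0], [506.0, -216.0, 71.0]]
side petri 0.65 1037 [452. 416.  16.] [[412.0, 374.0, 9.0], [492.0, 456.0, 20.0]]
side black_cap_vial 0.7 134 [572. 416.  40.] [[563.0, 404.0, 6.0], [585.0, 422.0, 51.0]]
side pink_bottle 0.59 194 [ 552. -315.   43.] [[537.0, -335.0, 5.0], [572.0, -307.0, 70.0]]
side tensioner 0.76 503 [507. 148.  74.] [[459.0, 110.0, 55.0], [555.0, 189.0, 107.0]]
side transport_pin 0.39 450 [ 462. -236.   40.] [[360.0, -305.0, 0.0], [508.0, -213.0, 69.0]]
```

View pics/scene_z.png

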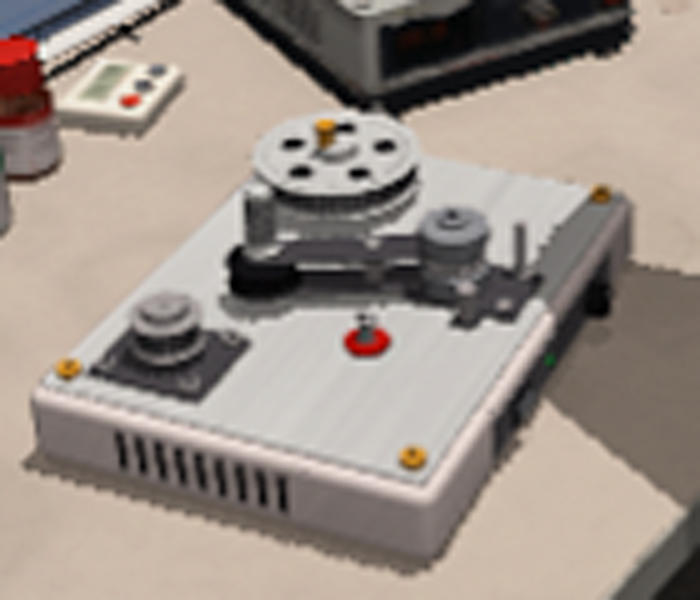

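View pics/side_z.png

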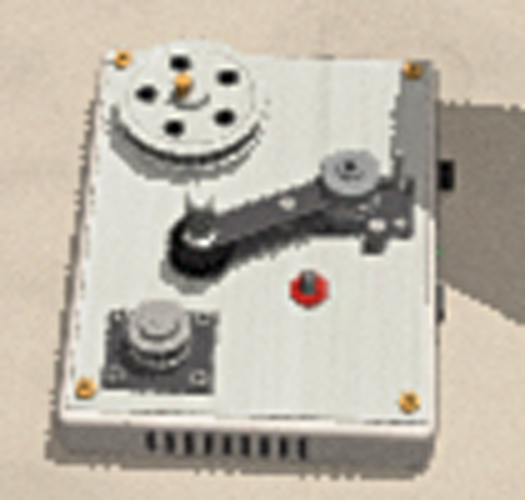

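```bash
cat >> h.py <<'E'
C=np.array([518.2,141.3]); YAW=np.radians(12.2)
def sh(x,y,z,C=C,yaw=YAW):
    c,s=np.cos(yaw),np.sin(yaw); return np.array([C[0]+c*x-s*y,C[1]+s*x+c*y,z])
E
python3 - <<'E'
from h import *
s=r.observe(); M=R.from_rotvec(s['tcp_rot']).as_matrix(); print(np.round(M,3))
for n in ['scene','side']:
    p=capture(n); im=cv2.cvtColor(p['pixels'],cv2.COLOR_RGB2HSV)
    box=np.zeros(im.shape[:2],bool); u,v=proj(p,sh(-30,44,49)).astype(int); box[v-14:v+14,u-14:u+14]=1
    m=box&((im[...,0]<8)|(im[...,0]>172))&(im[...,1]>130)
    vs,us=np.nonzero(m); print(n,'collar pred',u,v,'seen',us.mean(),vs.mean(),onz(p,(us.mean(),vs.mean()),48), 'pred',sh(-30,44,49))
    for q,h in [('grip_post',109),('pin_top',63)]:
        for o in models.tip_of(p,q)[:1]: print(q,o['p'],o['uv'],onz(p,o['uv'],h))
    c=np.load(f'/tmp/{n}_shaker.npy')
    d=c[:,:2]-C; loc=np.c_[np.cos(YAW)*d[:,0]+np.sin(YAW)*d[:,1],-np.sin(YAW)*d[:,0]+np.cos(YAW)*d[:,1]]
    t=np.load(f'/tmp/{n}_tensioner.npy'); d=t[:,:2]-C; lt=np.c_[np.cos(YAW)*d[:,0]+np.sin(YAW)*d[:,1],-np.sin(YAW)*d[:,0]+np.cos(YAW)*d[:,1],t[:,2]]
    for a,b in [(66,78),(80,92),(95,115)]:
        k=(lt[:,2]>a)&(lt[:,2]<b); print(a,b,k.sum(),np.round(lt[k].mean(0),1),np.round(np.percentile(lt[k],[5,95],axis=0)).tolist())
    # draw predicted
    im2=p['pixels'].copy()
    for P in [sh(-100,-130,46),sh(100,-130,46),sh(100,130,46),sh(-100,130,46),sh(42,-70,77),sh(48,88,77),sh(-30,44,49),sh(-65,12,66)]:
        u,v=proj(p,P); im2[int(round(v)),int(round(u))]=[0,255,0]
    big=cv2.resize(im2[190:310,180:320] if n=='scene' else im2[195:295,215:320],None,fx=5,fy=5,interpolation=cv2.INTER_NEAREST)
    cv2.imwrite(f'pics/{n}_o.png',cv2.cvtColor(big,cv2.COLOR_RGB2BGR))
E
```

```text
[[-0.     0.351 -0.936]
 [-0.    -0.936 -0.351]
 [-1.     0.     0.   ]]
scene collar pred 253 258 seen 252.80645161290323 258.19354838709677 [481.20136885 177.98901711  48.        ] pred [479.57923213 177.96655545  49.        ]
grip_post 0.75 [230.6, 225.8] [547.0234756  171.81379105 109.        ]
pin_top 0.72 [250.3, 264.2] [458.27804651 214.78278868  63.        ]
66 78 263 [-4.2 15.4 72.3] [[-59.0, -6.0, 68.0], [38.0, 41.0, 77.0]]
80 92 118 [-29.5   2.4  84.5] [[-61.0, -19.0, 81.0], [32.0, 33.0, 89.0]]
95 115 38 [ 28.7  30.8 102.7] [[24.0, 25.0, 96.0], [35.0, 34.0, 108.0]]
side collar pred 276 253 seen 276.2608695652174 253.08695652173913 [480.71679156 176.64554385  48.        ] pred [479.57923213 177.96655545  49.        ]
grip_post 0.95 [257.1, 234.2] [535.27033729 172.80709325 109.        ]
pin_top 0.73 [302.8, 166.1] [ 479.50529416 -156.66308772   63.        ]
66 78 219 [-0.6 14.7 73.3] [[-51.0, -6.0, 69.0], [42.0, 39.0, 77.0]]
80 92 108 [-37.7  -3.4  85.3] [[-61.0, -23.0, 81.0], [31.0, 33.0, 90.0]]
95 115 27 [ 30.7  31.2 104.1] [[24.0, 27.0, 96.0], [37.0, 34.0, 112.0]]
```

View pics/side_o.png

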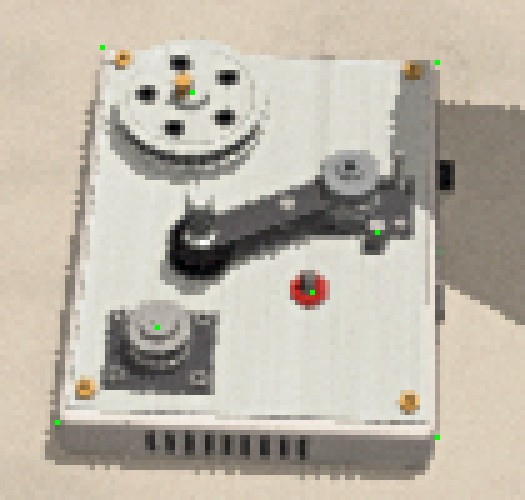

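View pics/scene_o.png

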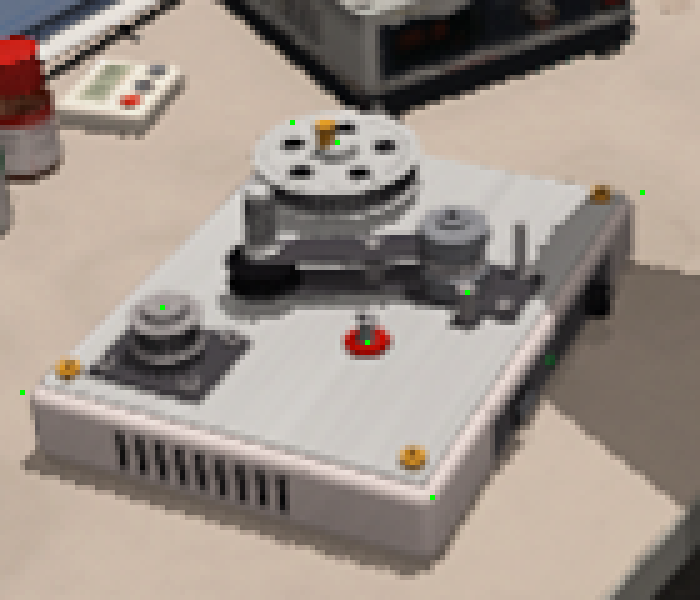

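Emit:
carry_out(plan=[5, -20, -35, 0.01, 0, 0, 88, 10, -40, -70, 0.03, 0, 0, 80, 20, -60, -105, 0.04, 0, 0, 70, 30, -80, -140, 0.06, 0, 0, 60, 40, -100, -175, 0.075, 0, 0, 60, 50, -120, -210, 0.075, 0, 0, 60, 60, -140, -245, 0.075, 0, 0, 60, 70, -160, -285, 0.075, 0, 0, 60, 75, -180, -320, 0.075, 0, 0, 60, 80, -196, -348, 0.075, 0, 0, 60])

```text
time_s: 3.58
ee_pos: [460.2, -230.4, 158.4]
tcp_rot: [2.069, 0.296, -2.069]
force: [0.8, -0.8, 0.6]
finger_gap: 60.1
```

Run:
```python
from h import *
s=r.observe(); print(s['time_s'],s['ee_pos'],np.round(s['joint_pos'],3)); M=R.from_rotvec(s['tcp_rot']).as_matrix(); print(np.round(M,3))
p=capture('wrist'); save(p,'wrist1')
for q in ['mallet_head','mallet_grip']:
    for o in models.tip_of(p,q)[:2]: print(q,o['p'],o['uv'],pt(p,o['uv']),onz(p,o['uv'],33))
for o in models.cut_out(p,'mallet')[:1]:
    c=cloud(p,o['region']); 
    t=c[(c[:,2]>30)&(c[:,2]<50)]; b=cv2.minAreaRect(t[:,:2].astype(np.float32)); print('handle',b,len(t))
    l=cv2.fitLine(t[:,:2].astype(np.float32),cv2.DIST_HUBER,0,.01,.01).ravel(); print(l)
    t=c[c[:,2]>58]; print('top',len(t)); 
    if len(t): print(cv2.minEnclosingCircle(t[:,:2].astype(np.float32)),t.mean(0))
```

```text
3.5833 [ 460.15462475 -230.41042004  158.42145369] [-0.695  0.136  1.831  0.     1.174  0.591]
[[ 0.    0.28 -0.96]
 [ 0.   -0.96 -0.28]
 [-1.   -0.   -0.  ]]
mallet_head 0.85 [284.2, 172.5] [ 498.51043193 -224.39022103   65.68399799] [ 492.71487954 -226.84115802   33.        ]
mallet_grip 0.82 [285.8, 215.0] [ 455.97956352 -239.27252863   42.92243418] [ 452.75757517 -240.51717656   33.        ]
handle ((433.81256103515625, -242.4508056640625), (157.2608642578125, 23.230266571044922), 13.88983154296875) 1693
[ 9.6804613e-01  2.5077218e-01  4.2026395e+02 -2.4827176e+02]
top 1118
((494.4361877441406, -230.04998779296875), 15.86810302734375) [ 495.25973122 -229.73203972   65.39534091]
```

View pics/wrist1.png

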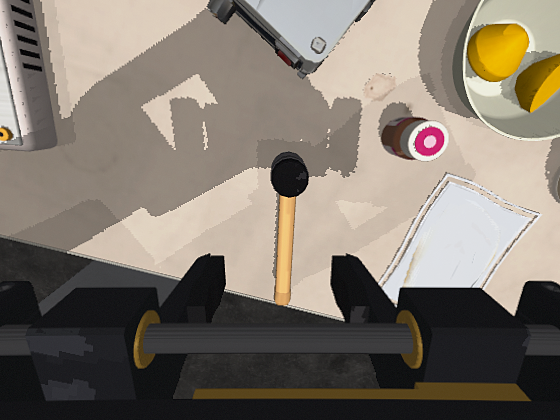

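Run:
```python
from h import *
s=r.observe(); M=R.from_rotvec(s['tcp_rot']).as_matrix(); T=s['ee_pos']
p=capture('wrist'); print(p['cx'],p['cy'],np.round(p['extrinsics'],3).tolist())
for dy in (-30,0,30): print(dy,proj(p,T+M@[0,dy,0]))
for n in ['wrist','scene','side']:
    p=capture(n)
    for H,nm in (((494.5,-229.5),'w'),((494,-222.5),'s')):
        h=np.array(H); d=np.array([-.964,-.264])
        print(n,nm,'headtop',proj(p,[*h,66]),'headbot',proj(p,[*h,0]),'end',proj(p,[*(h+142*d),33]))
    c=p['pixels']; 
    if n!='wrist':
        u,v=proj(p,[470,-230,40]).astype(int); b=cv2.resize(c[v-30:v+30,u-35:u+35],None,fx=9,fy=9,interpolation=cv2.INTER_NEAREST); print('crop origin',u-35,v-30)
        cv2.imwrite(f'pics/m_{n}.png',cv2.cvtColor(b,cv2.COLOR_RGB2BGR))
```

```text
277.607266022308 212.53444079886162 [[0.284, 0.908, 0.308, 539.91], [-0.959, 0.269, 0.09, -207.839], [-0.001, -0.321, 0.947, 304.202], [0.0, 0.0, 0.0, 1.0]]
-30 [225.13243002 271.07709279]
0 [278.21067062 271.09675652]
30 [331.29507449 271.19023061]
wrist w headtop [286.14890079 176.38191048] headbot [284.40422837 163.53894911] end [281.73204033 298.64541839]
wrist s headtop [277.87491452 174.60077541] headbot [277.82968478 162.10339467] end [275.44014102 297.47223989]
scene w headtop [332.81138182 185.80565873] headbot [331.81641462 205.22799446] end [379.62476278 202.11725532]
scene s headtop [331.85674619 186.67501419] headbot [330.88102784 206.1606176 ] end [378.86652703 203.08054368]
crop origin 304 165
side w headtop [303.06248425 149.29472821] headbot [301.77544075 164.01240159] end [345.46438064 156.8023836 ]
side s headtop [302.75829926 150.74702049] headbot [301.47761873 165.45904492] end [345.28719514 158.25041749]
crop origin 274 126
```

View pics/m_side.png

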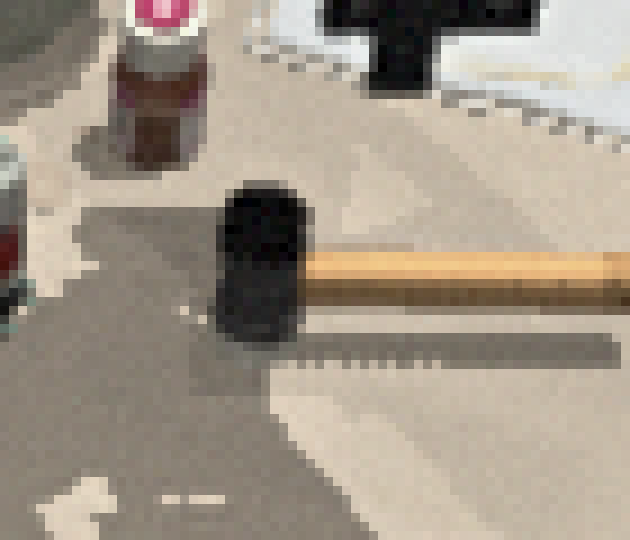

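View pics/m_scene.png

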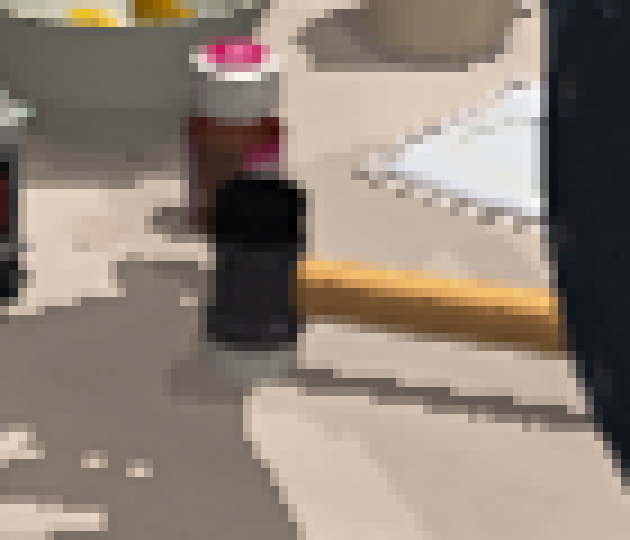

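Run:
```python
from h import *
s=r.observe(); M=R.from_rotvec(s['tcp_rot']).as_matrix(); T=s['ee_pos']
for n in ['side','scene']:
    p=capture(n); im=p['pixels'].copy()
    u0,v0=(proj(p,T)+.5).astype(int)
    k=9; b=cv2.resize(im[v0-30:v0+30,u0-40:u0+40],None,fx=k,fy=k,interpolation=cv2.INTER_NEAREST).copy()
    for dy in (-30,30):
        for dz in (-9,9):
            q=proj(p,T+M@[0,dy,dz]); print(n,dy,dz,q); cv2.circle(b,(int((q[0]+.5-u0+40)*k),int((q[1]+.5-v0+30)*k)),3,(0,255,0),-1)
    cv2.imwrite(f'pics/f_{n}.png',cv2.cvtColor(b,cv2.COLOR_RGB2BGR))
```

```text
side -30 -9 [314.74795296 134.36352655]
side -30 9 [320.66055797 134.31616994]
side 30 -9 [313.09445381 121.63644977]
side 30 9 [318.85320793 121.59437433]
scene -30 -9 [341.18826988 162.00313703]
scene -30 9 [347.57981585 162.67762049]
scene 30 -9 [345.03039159 154.73792129]
scene 30 9 [351.1586755  155.35212135]
```

View pics/f_side.png

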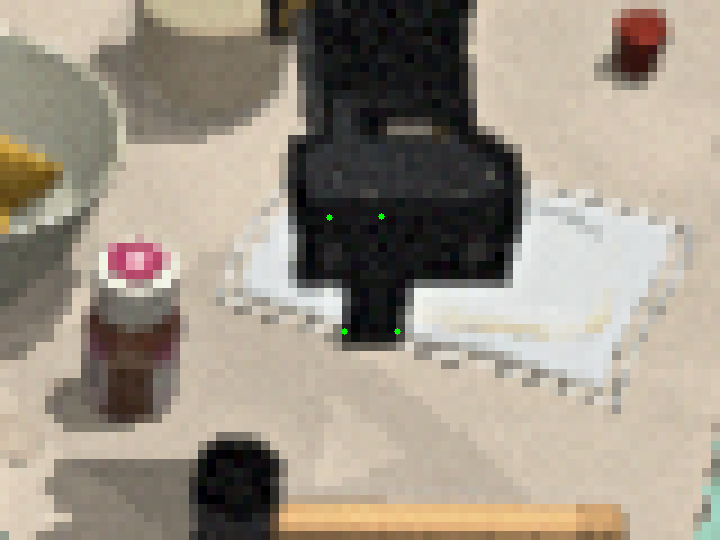

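View pics/f_scene.png

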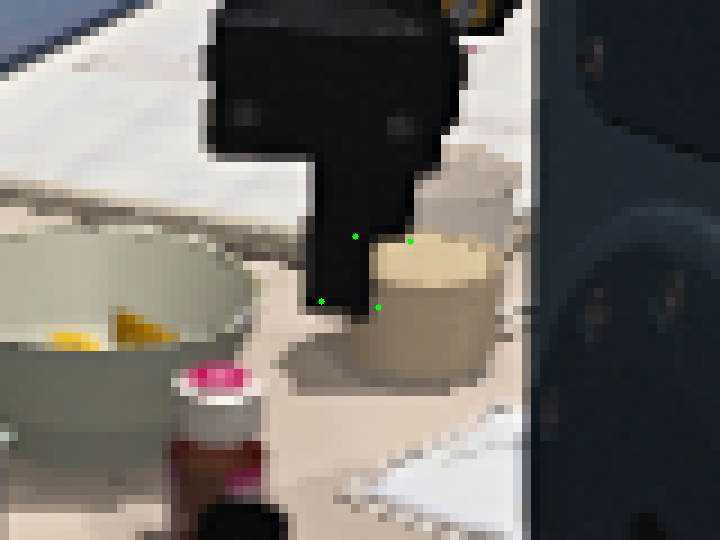

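Run:
```python
from h import *
p=capture('wrist')
P={'wrist':p,'scene':capture('scene'),'side':capture('side')}
im=cv2.cvtColor(p['pixels'],cv2.COLOR_RGB2HSV)
for n,p in P.items():
    im=cv2.cvtColor(p['pixels'],cv2.COLOR_RGB2HSV)
    u,v=proj(p,[552,-315,69]).astype(int); m=np.zeros(im.shape[:2],bool); m[v-25:v+25,u-25:u+25]=1
    m&=(im[...,0]>155)&(im[...,0]<172)&(im[...,1]>120)
    vs,us=np.nonzero(m); print(n,'pink',m.sum(),us.mean(),vs.mean(),onz(p,(us.mean(),vs.mean()),69),pt(p,(us.mean(),vs.mean())))
    c=np.load(f'/tmp/{n}_mallet.npy') if n!='wrist' else None
    # black head top
    u,v=proj(p,[494,-226,66]).astype(int); k=40 if n=='wrist' else 9
    m=np.zeros(im.shape[:2],bool); m[v-k:v+k,u-k:u+k]=1
    m&=(p['pixels'].max(2)<60)&(p['z_map']>0)
    c=cloud(p,m); t=c[np.abs(c[:,2]-66)<5]; print('blacktop',len(t),np.round(t.mean(0),1),np.round(np.percentile(t,[3,97],axis=0),1).tolist())
```

```text
wrist pink 496 422.241935483871 136.9858870967742 [ 553.9252245  -323.36198621   69.        ] [ 553.9687354  -323.69400438   68.3089387 ]
blacktop 1097 [ 495.2 -230.    65.5] [[481.5, -243.5, 63.7], [508.6, -216.7, 66.8]]
scene pink 18 330.72222222222223 174.11111111111111 [ 538.60658711 -298.26681499   69.        ] [ 546.88405155 -314.41569706   61.22450576]
blacktop 42 [ 495.5 -225.6   64.3] [[481.6, -239.4, 62.4], [509.9, -212.3, 65.6]]
side pink 14 293.5 130.07142857142858 [ 544.86030339 -310.40380648   69.        ] [ 546.08598354 -317.03034881   63.34350134]
blacktop 48 [ 493.6 -225.6   66.6] [[480.4, -239.3, 63.2], [505.6, -213.0, 69.5]]
```

Emit:
carry_out(plan=[30, 8, 1, 0.02, 0, 0, 50, 65, 8, 1, 0.02, 0, 0, 45, 100, 8, 1, 0.02, 0, 0, 45, 130, 8, 1, 0.02, 0, 0, 45, 144, 8, 1, 0.02, 0, 0, 45, 144, 8, 1, 0.02, 0, 0, 45, 144, 8, 1, 0.02, 0, 0, 45])

```text
time_s: 4.82
ee_pos: [459.4, -241.3, 14.4]
tcp_rot: [2.081, 0.276, -2.083]
force: [0.1, -0.4, 0.1]
finger_gap: 44.7
```

Run:
```python
from h import *
s=r.observe(); print(s['time_s'],s['ee_pos'],s['force'],s['finger_gap'])
p=capture('wrist'); save(p,'wrist2')
```

```text
4.8167 [ 459.38607456 -241.26980298   14.40011501] [ 0.09847579 -0.3762599   0.0556492 ] 44.69271862478124
```

View pics/wrist2.png

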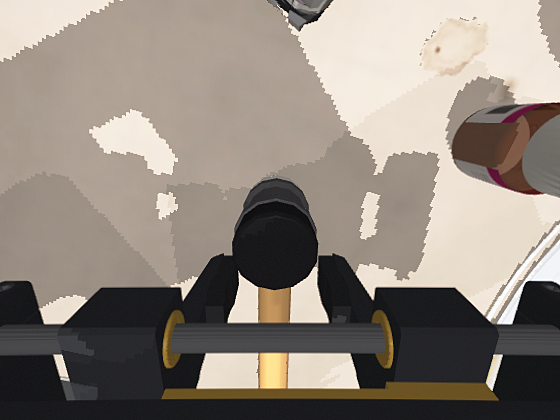

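The handle at (273,340) runs midway between the fingers. Closing now.

Emit:
carry_out(plan=[0, 0, 0, 0, 0, 0, 30, 0, 0, 0, 0, 0, 0, 14, 0, 0, 0, 0, 0, 0, 8, 0, 0, 0, 0, 0, 0, 8, 0, 0, 0, 0, 0, 0, 8, 0, 0, 0, 0, 0, 0, 8], grip_force=60)

```text
time_s: 5.37
ee_pos: [460.6, -242.1, 16.2]
tcp_rot: [2.082, 0.273, -2.08]
force: [-1.3, 0.6, 5.8]
finger_gap: 15.5
```

Emit:
carry_out(plan=[-15, 0, 0, 0, 0, 0, 8, -45, 0, 0, 0, 0, 0, 8, -80, 0, 0, 0, 0, 0, 8, -115, 0, 0, 0, 0, 0, 8, -145, 0, 0, 0, 0, 0, 8, -160, 0, 0, 0, 0, 0, 8, -160, 0, 0, 0, 0, 0, 8])

```text
time_s: 5.95
ee_pos: [462.2, -243.4, 180.1]
tcp_rot: [2.085, 0.267, -2.072]
force: [0.5, -0.5, -2.5]
finger_gap: 15.3
```

Run:
```python
from h import *
s=r.observe(); print(s['time_s'],s['ee_pos'],s['force'],s['finger_gap'],np.round(s['joint_pos'],2))
p=capture('wrist'); save(p,'wrist3')
p=capture('side'); save(p,'side3')
M=R.from_rotvec(s['tcp_rot']).as_matrix(); print(np.round(M,3))
```

```text
5.95 [ 462.18276174 -243.40971838  180.11123713] [ 0.49855178 -0.49405583 -2.46372349] 15.27611623977628 [-0.71  0.12  1.8  -0.    1.21  0.6 ]
[[ 0.007  0.259 -0.966]
 [-0.006 -0.966 -0.259]
 [-1.     0.007 -0.005]]
```

View pics/wrist3.png

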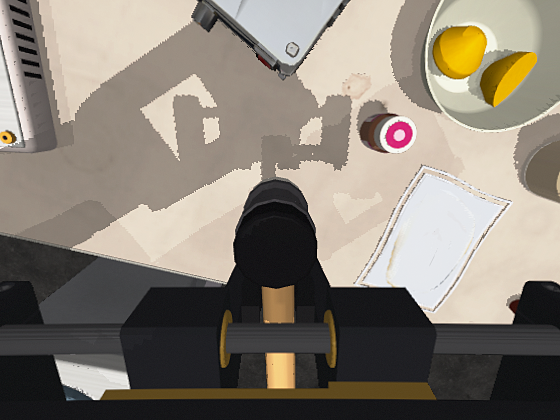

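View pics/side3.png

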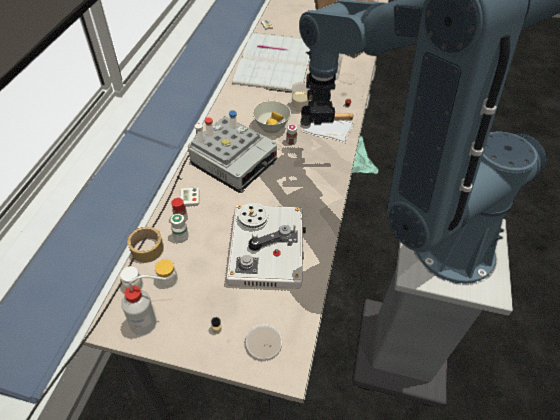

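```bash
cat >> h.py <<'E'
def head():
    s=r.observe(); M=R.from_rotvec(s['tcp_rot']).as_matrix(); T=s['ee_pos']
    p=capture('wrist')
    m=np.zeros(p['z_map'].shape,bool); m[160:290,215:335]=1; m&=(p['pixels'].max(2)<90)&(p['z_map']>0)
    c=(cloud(p,m)-T)@M   # tool frame
    k=c[:,0]; t=c[(c[:,2]<-17)&(np.abs(c[:,1])<22)]
    top=t[t[:,0]<np.percentile(t[:,0],50)]
    return s,p,t
E
python3 - <<'E'
from h import *
s,p,t=head()
print(np.round(np.percentile(t,[1,5,25,50,75,95,99],axis=0),1))
top=t[(t[:,0]<-45)]; print(len(top),cv2.minEnclosingCircle(top[:,1:].astype(np.float32)),top.mean(0))
A=np.c_[top[:,1:],np.ones(len(top))]; print('plane x=a y+b z+c',np.linalg.lstsq(A,top[:,0],rcond=None)[0])
E
```

```text
[[-50.6 -16.5 -52.1]
 [-49.8 -14.3 -51.3]
 [-49.2  -7.8 -47.9]
 [-48.6  -1.3 -41.5]
 [-43.5   5.1 -33.7]
 [ -4.5  11.4 -25.3]
 [ -1.1  13.8 -22.5]]
5277 ((-1.317556381225586, -34.71379470825195), 17.925891876220703) [-49.11060629  -1.44322235 -37.39779844]
plane x=a y+b z+c [ 1.74277486e-02 -3.58919385e-02 -5.04277337e+01]
```

Emit:
carry_out(plan=[0, -25, -6, 0.02, 0, 0, 8, 0, -60, -13, 0.06, 0, 0, 8, 0, -100, -22, 0.12, 0, 0, 8, 0, -140, -31, 0.18, 0, 0, 8, 0, -180, -40, 0.24, 0, 0, 8, 0, -220, -49, 0.3, 0, 0, 8, 0, -260, -58, 0.36, 0, 0, 8, 0, -300, -67, 0.4, 0, 0, 8, 0, -340, -76, 0.4, 0, 0, 8, 0, -375, -84, 0.4, 0, 0, 8])

```text
time_s: 6.93
ee_pos: [441.1, 145.1, 172.3]
tcp_rot: [-2.144, 0.148, 2.156]
force: [0.5, -0.0, -3.5]
finger_gap: 15.4
```

```bash
cat >> h.py <<'E'
def delta(target, zang, verbose=True):
    """tool-frame shift and turn from present to TCP target (world), tool down with tool z at angle zang deg"""
    s=r.observe(); M=R.from_rotvec(s['tcp_rot']).as_matrix(); T=s['ee_pos']
    a=np.radians(zang); G=np.array([[0,-np.sin(a),np.cos(a)],[0,np.cos(a),np.sin(a)],[-1,0,0]])
    d=M.T@(np.array(target)-T); w=R.from_matrix(M.T@G).as_rotvec()
    if verbose: print('t',round(s['time_s'],2),'at',np.round(T,1),'q',np.round(s['joint_pos'],2),'F',np.round(s['force'],1),'gap',round(s['finger_gap'],1),'\n shift',np.round(d,1),'turn',np.round(w,3))
    return d,w
E
python3 - <<'E'
from h import *
delta([444.5,181.2,110],172)
E
```

```text
t 6.93 at [441.1 145.1 172.3] q [0.06 0.01 1.94 0.   1.2  1.77] F [ 0.5 -0.  -3.5] gap 15.4 
 shift [ 62.3 -36.3   1.2] turn [ 0.002  0.005 -0.   ]
```

Move over the pin, down to leave the face about 30 mm above it.

Emit:
carry_out(plan=[10, -18, 1, 0, 0, 0, 8, 30, -36, 1, 0, 0, 0, 8, 55, -36, 1, 0, 0, 0, 8, 62, -36, 1, 0, 0, 0, 8, 62, -36, 1, 0, 0, 0, 8])

```text
time_s: 7.35
ee_pos: [441.1, 180.5, 106.3]
tcp_rot: [-2.136, 0.15, 2.166]
force: [-0.5, -0.7, -2.4]
finger_gap: 15.1
```

Run:
```python
from h import *
delta([444.5,181.2,90],172)
s,p,t=head(); save(p,'wrist4')
top=t[(t[:,0]<-45)]; print(len(top),cv2.minEnclosingCircle(top[:,1:].astype(np.float32)),top.mean(0))
for n in ('scene','side'):
    p=capture(n); u,v=proj(p,sh(-30,44,60)).astype(int)
    print(n,proj(p,sh(-30,44,63))-[u-40,v-30])
    cv2.imwrite(f'pics/{n}4.png',cv2.cvtColor(cv2.resize(p['pixels'][v-35:v+25,u-40:u+40],None,fx=9,fy=9,interpolation=cv2.INTER_CUBIC),cv2.COLOR_RGB2BGR))
```

```text
t 7.35 at [441.1 180.5 106.3] q [0.14 0.14 1.95 0.   1.07 1.85] F [-0.5 -0.7 -2.4] gap 15.1 
 shift [16.2 -1.3 -3.5] turn [ 0.003  0.014 -0.003]
5268 ((-1.541661262512207, -34.18494415283203), 17.985387802124023) [-49.17845162  -1.64696651 -37.16444842]
scene [40.05544323 28.9505515 ]
side [40.66890312 29.35551605]
```

View pics/scene4.png

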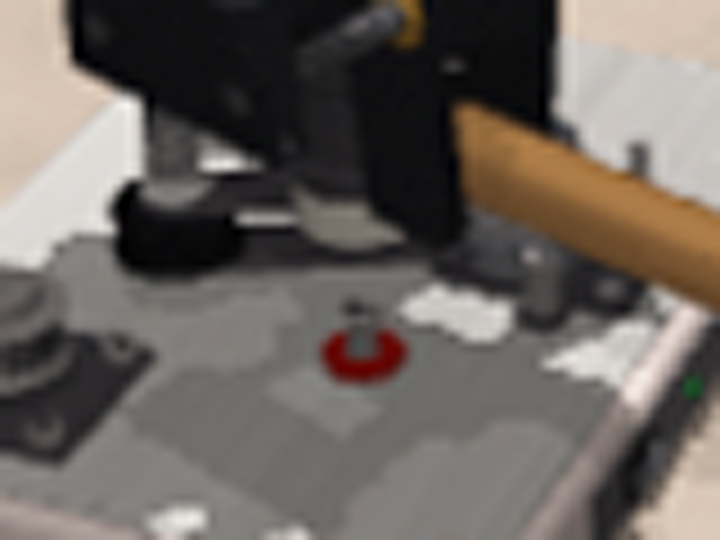

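View pics/side4.png

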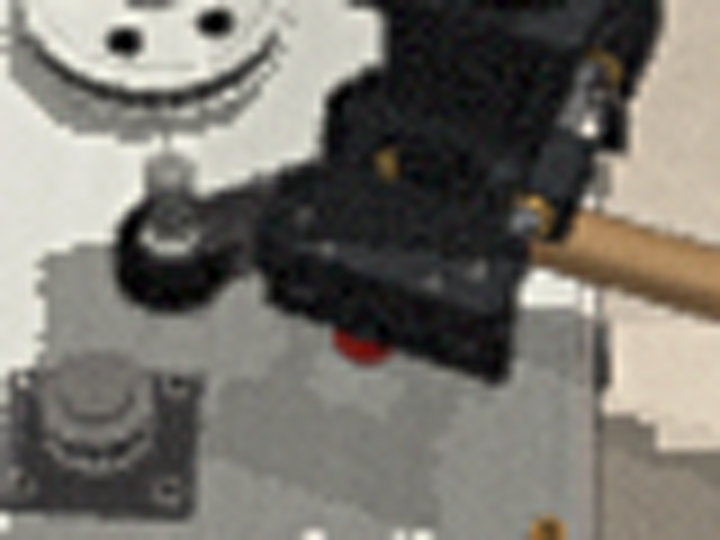

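View pics/wrist4.png

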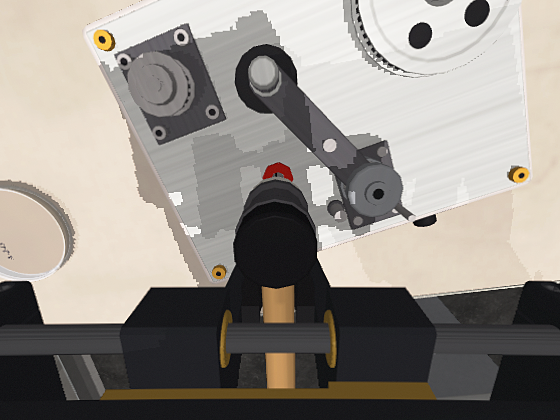

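Run:
```python
from h import *
s=r.observe(); M=R.from_rotvec(s['tcp_rot']).as_matrix(); T=s['ee_pos']
f=T+M@[16,-1.5,-35.5]; print('face',f,'pin',sh(-30,44,63))
p=capture('scene'); u,v=proj(p,sh(-30,44,60)).astype(int); print((proj(p,f)-[u-40,v-35]+.5)*9)
p=capture('wrist'); 
im=cv2.cvtColor(p['pixels'],cv2.COLOR_RGB2HSV); m=((im[...,0]<8)|(im[...,0]>172))&(im[...,1]>130); vs,us=np.nonzero(m); k=(us>250)&(us<310)&(vs<200); print(us[k].mean(),vs[k].min(), 'pred collar c',proj(p,[480.3,177.5,49]), 'pred far edge', proj(p,np.array([480.3,177.5,49])-11*M[:,2]))
```

```text
face [480.34215575 176.96271537  94.42301812] pin [479.57923213 177.96655545  63.        ]
[358.91130633 201.52425903]
279.5054945054945 168 pred collar c [275.89012529 184.79754047] pred far edge [275.87274683 169.77242871]
```

Emit:
carry_out(plan=[10, 1, 0, 0, 0, 0, 8, 20, 1, 0, 0, 0, 0, 8, 26, 1, 0, 0, 0, 0, 8, 29, 1, 0, 0, 0, 0, 8, 32, 1, 0, 0, 0, 0, 8])

```text
time_s: 8.02
ee_pos: [445.0, 179.4, 78.6]
tcp_rot: [-2.144, 0.149, 2.154]
force: [-2.6, -0.3, 2.6]
finger_gap: 15.4
```

Run:
```python
from h import *
delta([444.5,180,65],172)
```

```text
t 8.02 at [445.  179.4  78.6] q [0.13 0.19 1.96 0.   0.99 1.84] F [-2.6 -0.3  2.6] gap 15.4 
 shift [13.6 -0.6  0.5] turn [0.001 0.005 0.   ]
```

Emit:
carry_out(plan=[3, 0, 0, 0, 0, 0, 8, 6, 0, 0, 0, 0, 0, 8, 9, 0, 0, 0, 0, 0, 8, 12, 0, 0, 0, 0, 0, 8, 14, 0, 0, 0, 0, 0, 8, 14, 0, 0, 0, 0, 0, 8])

```text
time_s: 8.52
ee_pos: [444.8, 179.6, 65.2]
tcp_rot: [-2.144, 0.149, 2.155]
force: [-6.1, 0.3, 9.3]
finger_gap: 15.3
```

Run:
```python
from h import *
delta([444.5,180,65],172)
s,p,t=head(); save(p,'wrist5')
top=t[(t[:,0]<-40)]; print(len(top),cv2.minEnclosingCircle(top[:,1:].astype(np.float32)),top.mean(0))
A=np.c_[top[:,1:],np.ones(len(top))]; print('plane x=a y+b z+c',np.linalg.lstsq(A,top[:,0],rcond=None)[0])
p=capture('scene'); u,v=proj(p,sh(-30,44,60)).astype(int)
cv2.imwrite(f'pics/scene5.png',cv2.cvtColor(cv2.resize(p['pixels'][v-35:v+25,u-40:u+40],None,fx=9,fy=9,interpolation=cv2.INTER_CUBIC),cv2.COLOR_RGB2BGR))
```

```text
t 8.52 at [444.8 179.6  65.2] q [0.13 0.22 1.97 0.   0.97 1.84] F [-6.1  0.3  9.3] gap 15.3 
 shift [ 0.2 -0.4  0.3] turn [ 0.001  0.005 -0.   ]
5608 ((-1.5463447570800781, -33.62157440185547), 18.25189781188965) [-49.3732724   -1.63320161 -37.42209818]
plane x=a y+b z+c [ 1.49302661e-02 -8.89828020e-02 -5.26788114e+01]
```

View pics/scene5.png

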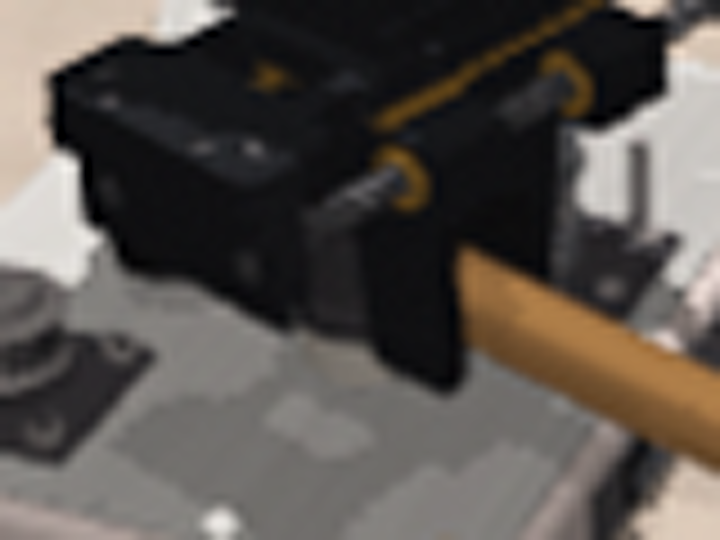

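View pics/wrist5.png

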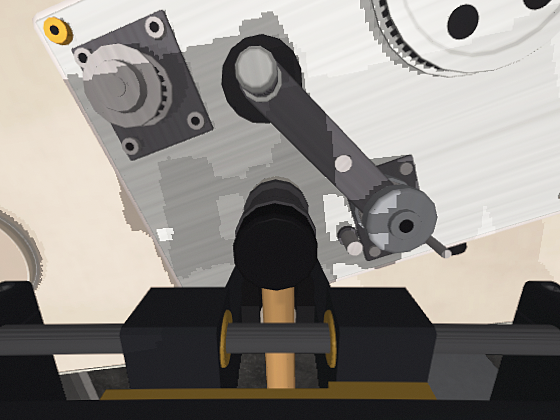

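The pin is almost down, but the mallet has tilted about 3° in the grip. I'll press a few mm further while watching the force.

Emit:
carry_out(plan=[1, 0, 0, 0, 0, 0, 8, 2, 0, 0, 0, 0, 0, 8, 3, 0, 0, 0, 0, 0, 8, 3, 0, 0, 0, 0, 0, 8])

```text
time_s: 8.95
ee_pos: [444.7, 180.2, 64.4]
tcp_rot: [-2.143, 0.148, 2.156]
force: [-14.5, -0.3, 23.9]
finger_gap: 15.6
```

Run:
```python
from h import *
delta([444.5,180,65],172)
s,p,t=head(); save(p,'wrist6')
top=t[(t[:,0]<-40)]
A=np.c_[top[:,1:],np.ones(len(top))]; print('plane x=a y+b z+c',np.linalg.lstsq(A,top[:,0],rcond=None)[0])
```

```text
t 8.95 at [444.7 180.2  64.4] q [0.14 0.22 1.96 0.   0.96 1.84] F [-14.5  -0.3  23.9] gap 15.6 
 shift [-0.6  0.3  0.1] turn [0.002 0.006 0.   ]
plane x=a y+b z+c [ 1.09026545e-02 -9.44029252e-02 -5.34673265e+01]
```

The force jumped to 24 N with almost no travel, so the face is on the collar. Lifting off to look at the pin.

Emit:
carry_out(plan=[-10, 0, 0, 0, 0, 0, 8, -35, 0, 0, 0, 0, 0, 8, -65, 0, 0, 0, 0, 0, 8, -95, 0, 0, 0, 0, 0, 8, -110, 0, 0, 0, 0, 0, 8, -110, -20, 20, 0, 0, 0, 8, -110, -40, 40, 0, 0, 0, 8, -110, -40, 60, 0, 0, 0, 8, -110, -40, 60, 0, 0, 0, 8])

```text
time_s: 9.75
ee_pos: [388.1, 229.1, 174.2]
tcp_rot: [-2.142, 0.145, 2.16]
force: [0.1, 1.1, -3.7]
finger_gap: 15.3
```

Run:
```python
from h import *
delta([444.5,180,65],172)
p=capture('wrist'); save(p,'wrist7')
for n in ('scene','side'):
    p=capture(n); u,v=proj(p,sh(-30,44,60)).astype(int); print(n,(proj(p,sh(-30,44,49))-[u-40,v-30]+.5)*9)
    cv2.imwrite(f'pics/{n}7.png',cv2.cvtColor(cv2.resize(p['pixels'][v-30:v+30,u-40:u+40],None,fx=9,fy=9,interpolation=cv2.INTER_CUBIC),cv2.COLOR_RGB2BGR))
```

```text
t 9.75 at [388.1 229.1 174.2] q [ 0.27 -0.03  1.97  0.    1.21  1.97] F [ 0.1  1.1 -3.7] gap 15.3 
 shift [108.7  41.  -63.4] turn [ 0.005  0.008 -0.   ]
scene [367.68814342 311.01505205]
side [369.49934311 295.65901061]
```

View pics/scene7.png

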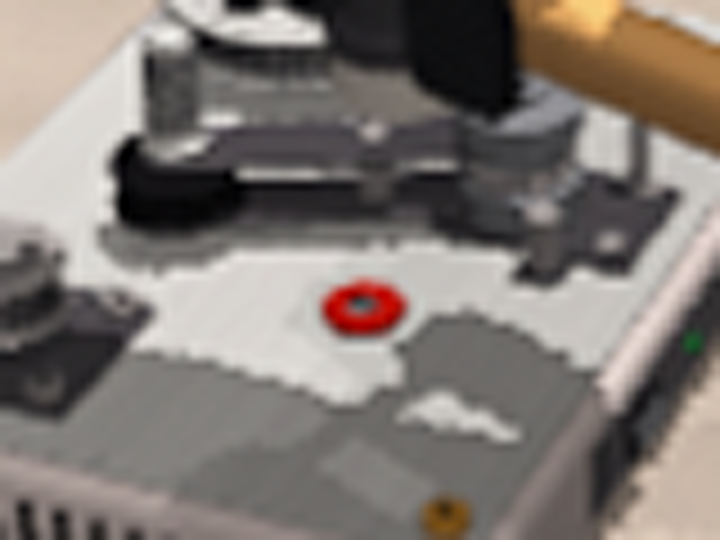

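View pics/side7.png

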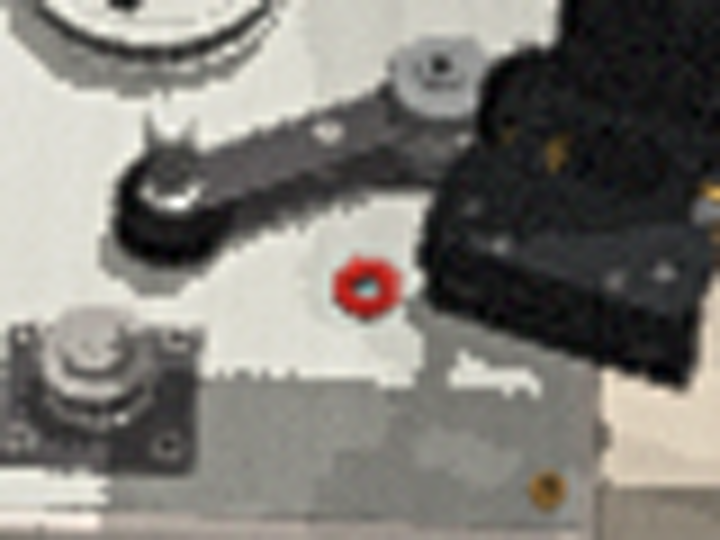

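View pics/wrist7.png

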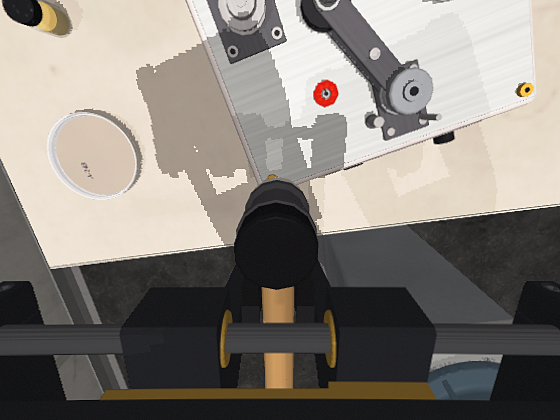

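Run:
```python
from h import *
p=capture('wrist'); 
cv2.imwrite('pics/pin7.png',cv2.cvtColor(cv2.resize(p['pixels'][73:113,300:350],None,fx=14,fy=14,interpolation=cv2.INTER_NEAREST),cv2.COLOR_RGB2BGR))
im=cv2.cvtColor(p['pixels'],cv2.COLOR_RGB2HSV)
Z=np.array([[pt(p,(u,v),p['z_map'][v,u])[2] for u in range(310,342)] for v in range(78,110)])
np.set_printoptions(linewidth=250)
print(np.round(Z[4:28:1,2:28]).astype(int))
```

```text
[[ 46  46  46  46  45  45  46  45  45  46  45  46  45  47  45  45  45  46  44  46  46  46  44  45  46  46]
 [ 47  47  45  47  44  45  46  45  46  46  45  44  45  45  45  45  45  46  45  45  45  46  45  46  46  46]
 [ 46  45  46  44  46  46  46  47  47  47  47  45  47  46  45  45  45  45  44  45  44  46  45  45  44  45]
 [ 45  44  45  45  47  47  46  44  45  48  45  46  46  45  45  45  45  47  47  46  46  45  46  45  46  44]
 [ 46  46  47  47  46  46  45  45  45  46  46  45  49  50  49  46  46  47  45  45  45  45  46  45  45  45]
 [ 48  46  46  46  46  46  45  46  46  49  48  49  49  49  49  49  49  45  44  45 320  46  46  45 320  45]
 [ 45  45  46  46  46  46  45  50  49  49  49  50  49  49  48  49  49  48  49  45  46  45  46  46  44  45]
 [ 46  46  45  47  45  49  49  48  48  48  49  48  49  49  48  48  48  49  49  49  48  46  46  46  45  46]
 [ 44  46  45  46  48  48  50  50  49  49  48  49  49  48  49  48  49  48  50  47  49  49  46  46  47  45]
 [ 47  46  47  48  48  49  48  47  48  48  48  47  49  49  47  49  48  49  50  49  49  49  48  46  46  46]
 [ 45  46  46  49  49  49  49 
[... 768 characters left out ...]
  49  50  49  49  48  47  48  48  49  49  49  48  49  47]
 [ 48  50  48  49  49  50  49  49 320  50  49  48  49  49  49  47  48  49  49  48  49  49  50  48  50  47]
 [ 47  49  50  50  49  48  48  49  48  49  49  49  49  49  48  49  46  49  49  47  49  49  51  48  49  46]
 [ 46  49  48  49  49  48  48  48  46  48  50  50 320  49  49  47  48  48  48  49  49  49  48  48  46  47]
 [ 47  48  49  48  49  50  48  49  49  47  47  49  48  49  48  45  49  49  50  48  49  49  49  49  45  46]
 [ 46  48  49  48  49  48  49  49  50  50  49  45  46  48  48  49  48  48  48  48  47  50  49  46  45  45]
 [ 46  46  50  48  49  50  48  50  49  49  49  49  48  50  48  48  49  48  49  49  49  49  49  46  45  46]]
```

View pics/pin7.png

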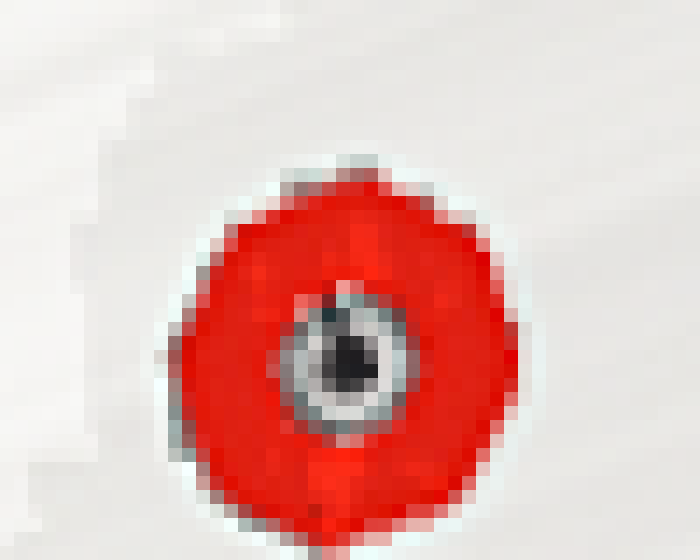

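The pin is flush: its top and the collar both read about 49 mm. Now I'll take the mallet back to where it stood.

Run:
```python
from h import *
delta([462,-240,150],195)
```

```text
t 9.95 at [392.1 227.8 175. ] q [ 0.26 -0.02  1.96  0.    1.21  1.97] F [-1.  -0.5 -1.9] gap 15.2 
 shift [  24.1  453.8 -133.7] turn [-0.4    0.004  0.001]
```

Emit:
carry_out(plan=[0, 25, -8, -0.02, 0, 0, 8, 0, 60, -18, -0.06, 0, 0, 8, 0, 100, -30, -0.1, 0, 0, 8, 0, 140, -42, -0.14, 0, 0, 8, 0, 180, -54, -0.18, 0, 0, 8, 0, 220, -66, -0.22, 0, 0, 8, 0, 260, -78, -0.28, 0, 0, 8, 0, 300, -90, -0.34, 0, 0, 8, 0, 340, -102, -0.38, 0, 0, 8, 0, 375, -112, -0.4, 0, 0, 8])

```text
time_s: 10.78
ee_pos: [451.8, -163.0, 174.5]
tcp_rot: [2.078, 0.275, -2.086]
force: [0.9, 0.2, -3.3]
finger_gap: 15.0
```

Run:
```python
from h import *
delta([462,-240,60],195)
```

```text
t 10.78 at [ 451.8 -163.   174.5] q [-0.59  0.04  1.9  -0.    1.2   0.72] F [ 0.9  0.2 -3.3] gap 15.0 
 shift [114.5  77.1   9.7] turn [0.    0.004 0.001]
```

Emit:
carry_out(plan=[10, 35, 5, 0, 0, 0, 8, 35, 65, 8, 0, 0, 0, 8, 70, 77, 10, 0, 0, 0, 8, 100, 77, 10, 0, 0, 0, 8, 125, 77, 10, 0, 0, 0, 8, 142, 77, 10, 0, 0, 0, 8, 147, 77, 10, 0, 0, 0, 8, 147, 77, 10, 0, 0, 0, 8])

```text
time_s: 11.45
ee_pos: [460.5, -240.0, 25.8]
tcp_rot: [2.077, 0.276, -2.09]
force: [-0.2, -0.2, -2.0]
finger_gap: 15.4
```

Run:
```python
from h import *
delta([462,-240,16],195)
s,p,t=head(); save(p,'wrist8')
p=capture('side'); u,v=proj(p,[480,-230,40]).astype(int)
cv2.imwrite(f'pics/side8.png',cv2.cvtColor(cv2.resize(p['pixels'][v-30:v+30,u-40:u+40],None,fx=9,fy=9,interpolation=cv2.INTER_CUBIC),cv2.COLOR_RGB2BGR))
```

```text
t 11.45 at [ 460.5 -240.    25.8] q [-0.71  0.37  1.87 -0.    0.91  0.6 ] F [-0.2 -0.2 -2. ] gap 15.4 
 shift [ 9.8  0.4 -1.5] turn [-0.001  0.005  0.004]
```

View pics/side8.png

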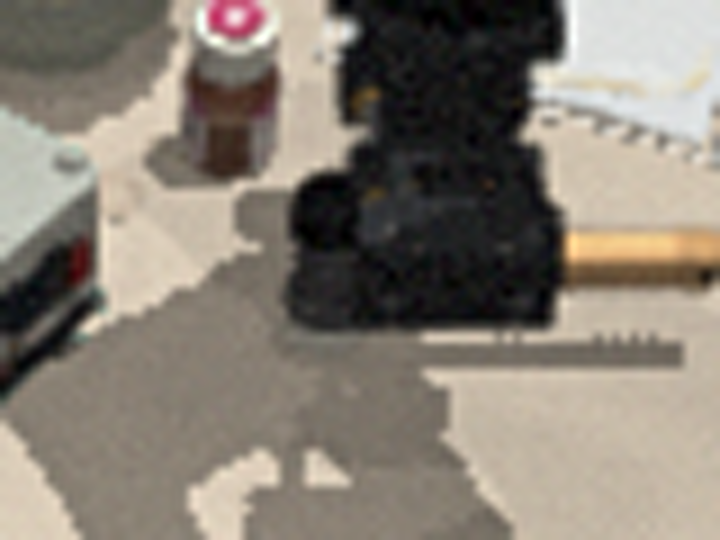

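View pics/wrist8.png

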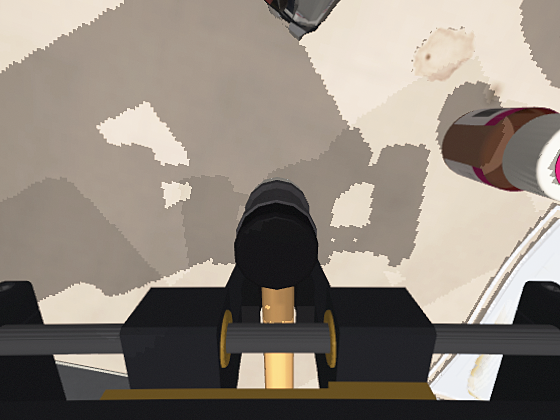

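The mallet hangs upright over its old spot. Lowering until it touches.

Emit:
carry_out(plan=[4, 0, 0, 0, 0, 0, 8, 7, 0, 0, 0, 0, 0, 8, 9, 0, 0, 0, 0, 0, 8, 10, 0, 0, 0, 0, 0, 8, 10, 0, 0, 0, 0, 0, 8])

```text
time_s: 11.97
ee_pos: [462.2, -240.9, 18.3]
tcp_rot: [2.079, 0.273, -2.084]
force: [-0.8, 0.2, -2.8]
finger_gap: 15.2
```

Emit:
carry_out(plan=[1, 0, 0, 0, 0, 0, 8, 2, 0, 0, 0, 0, 0, 8, 3, 0, 0, 0, 0, 0, 8, 3, 0, 0, 0, 0, 0, 8])

```text
time_s: 12.3
ee_pos: [462.2, -241.1, 16.2]
tcp_rot: [2.078, 0.273, -2.084]
force: [-3.5, 1.0, 6.8]
finger_gap: 15.3
```

Emit:
carry_out(plan=[-1, 0, 0, 0, 0, 0, 20, -1, 0, 0, 0, 0, 0, 30, -1, 0, 0, 0, 0, 0, 40, -1, 0, 0, 0, 0, 0, 46, -1, 0, 0, 0, 0, 0, 46, -10, 0, 0, 0, 0, 0, 46, -35, 0, 0, 0, 0, 0, 46, -70, 0, 0, 0, 0, 0, 46, -105, 0, 0, 0, 0, 0, 46, -140, 0, 0, 0, 0, 0, 46])

```text
time_s: 13.13
ee_pos: [462.3, -240.6, 158.0]
tcp_rot: [2.078, 0.274, -2.085]
force: [0.9, 0.2, -0.1]
finger_gap: 46.3
```

Run:
```python
from h import *
delta([462,-240,16],195)
p=capture('wrist'); save(p,'wrist9')
p=capture('side'); save(p,'side9')
for o in models.tip_of(p,'mallet_head'): print(o, pt(p,o['uv']))
p=capture('scene')
for n in ('scene','side'):
    p=capture(n); t=models.cut_out(p,'tensioner')
    for o in t[:1]:
        c=cloud(p,o['region']); k=c[c[:,2]>96]; print('post',np.round(k.mean(0),1), 'rng',np.round(np.percentile(k,[5,95],axis=0),1).tolist())
    for o in models.tip_of(p,'grip_post')[:1]: print(n,o['uv'],o['p'],onz(p,o['uv'],109))
    for o in models.tip_of(p,'pivot')[:1]: print(n,'pivot',o['uv'],o['p'],onz(p,o['uv'],46))
```

```text
t 13.13 at [ 462.3 -240.6  158. ] q [-0.71  0.15  1.81 -0.    1.18  0.6 ] F [ 0.9  0.2 -0.1] gap 46.3 
 shift [142.   -0.7  -0.3] turn [0.    0.003 0.   ]
{'uv': [303.3, 157.5], 'p': 0.75} [ 489.94525884 -220.27083722   39.29344563]
scene [230.3, 227.9] 0.61 [541.42710936 179.30192683 109.        ]
scene pivot [271.1, 245.4] 0.65 [478.93698537 110.18630764  46.        ]
post [541.1 177.4 105. ] rng [[535.3, 172.6, 97.4], [547.7, 181.2, 111.5]]
side [255.5, 237.1] 0.55 [536.7355028  183.12111144 109.        ]
side pivot [301.4, 154.4] 0.66 [ 497.9368349  -225.87961102   46.        ]
```

View pics/wrist9.png

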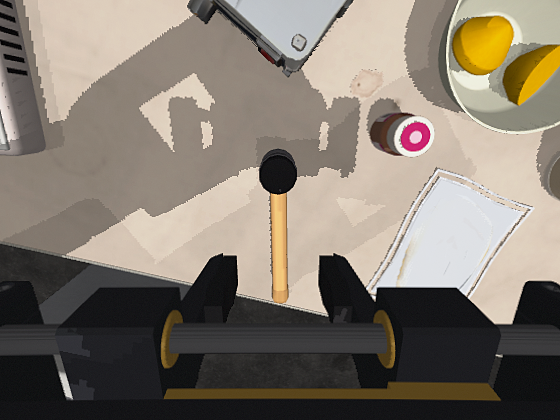

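View pics/side9.png

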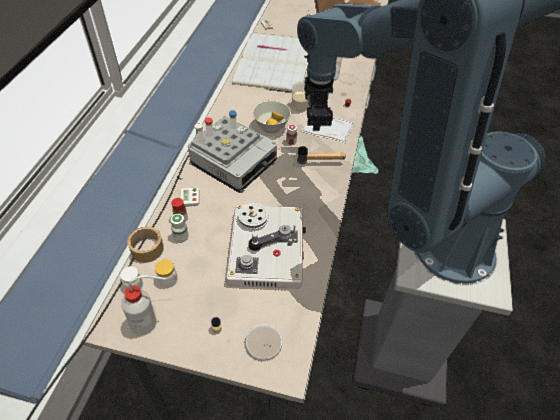

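The mallet stands upright on the bench at (278,172) in the wrist view and clear of the fingers. Next, over the grip post.

Run:
```python
from h import *
delta([541.5,177.5,175],227)
```

```text
t 13.73 at [ 462.2 -240.6  155.2] q [-0.71  0.16  1.81 -0.    1.17  0.6 ] F [-0.2  0.4 -0.5] gap 46.2 
 shift [ -20.1 -383.4 -184.8] turn [-0.558  0.004  0.002]
```

Emit:
carry_out(plan=[-5, -20, -10, -0.03, 0, 0, 46, -12, -50, -24, -0.09, 0, 0, 46, -20, -85, -41, -0.15, 0, 0, 46, -20, -120, -58, -0.21, 0, 0, 46, -20, -155, -75, -0.27, 0, 0, 46, -20, -190, -92, -0.33, 0, 0, 46, -20, -225, -109, -0.39, 0, 0, 46, -20, -260, -126, -0.45, 0, 0, 46, -20, -295, -143, -0.51, 0, 0, 46, -20, -320, -155, -0.56, 0, 0, 46])

```text
time_s: 14.57
ee_pos: [529.1, 111.7, 174.6]
tcp_rot: [1.73, 0.762, -1.737]
force: [0.3, 0.2, 0.7]
finger_gap: 46.0
```

Run:
```python
from h import *
delta([541.5,177.5,155],227)
```

```text
t 14.57 at [529.1 111.7 174.6] q [-0.01  0.18  1.75  0.    1.22  0.73] F [0.3 0.2 0.7] gap 46.0 
 shift [ 19.6 -35.4 -56.9] turn [0.006 0.003 0.004]
```

Emit:
carry_out(plan=[5, -18, -28, 0, 0, 0, 46, 10, -30, -48, 0, 0, 0, 46, 15, -35, -57, 0, 0, 0, 46, 20, -35, -57, 0, 0, 0, 46, 20, -35, -57, 0, 0, 0, 46, 20, -35, -57, 0, 0, 0, 46])

```text
time_s: 15.07
ee_pos: [541.4, 175.9, 153.9]
tcp_rot: [1.729, 0.762, -1.74]
force: [-0.3, -0.1, 0.4]
finger_gap: 45.9
```

Run:
```python
from h import *
delta([541.5,177.5,81],227)
s=r.observe(); M=R.from_rotvec(s['tcp_rot']).as_matrix(); T=s['ee_pos']
p=capture('wrist'); save(p,'wrist10')
for q,h in (('grip_post',109),('pivot',46)):
    for o in models.tip_of(p,q)[:2]: print(q,o['uv'],o['p'],'depth',pt(p,o['uv']),'plane',onz(p,o['uv'],h))
print('TCP col at 109',proj(p,T+M@[T[2]-109,0,0]))
c=cloud(p,(p['z_map']>0)&(p['z_map']<400)&(np.indices(p['z_map'].shape)[0]<290))
k=c[(abs(c[:,2]-108)<5)&(np.hypot(c[:,0]-541,c[:,1]-177)<25)]; print('post',len(k),k.mean(0) if len(k) else '',np.percentile(k,[3,97],axis=0) if len(k) else '')
k=c[(abs(c[:,2]-88)<4)&(np.hypot(c[:,0]-479,c[:,1]-110)<30)]; print('housing',len(k),k.mean(0) if len(k) else '', cv2.minEnclosingCircle(k[:,:2].astype(np.float32)) if len(k) else '')
```

```text
t 15.07 at [541.4 175.9 153.9] q [0.11 0.26 1.69 0.   1.19 0.85] F [-0.3 -0.1  0.4] gap 45.9 
 shift [72.9 -0.7 -1.5] turn [0.005 0.004 0.005]
grip_post [278.7, 243.3] 0.58 depth [539.47719522 173.01668593 109.08545448] plane [539.45022363 172.98756771 109.        ]
pivot [268.9, 294.0] 0.8 depth [487.82315115 130.00498178  73.66035611] plane [474.12811409 116.78440526  46.        ]
TCP col at 109 [277.62389745 239.09335299]
post 289 [543.72487635 175.07340546 107.70076483] [[537.70594653 169.00788496 103.53824634]
 [549.24803722 180.42113329 109.65397407]]
housing 0
```

View pics/wrist10.png

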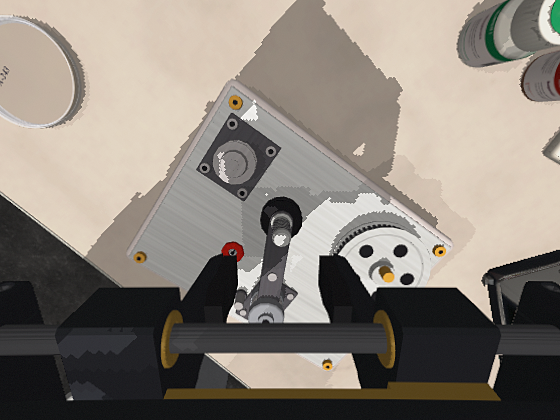

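The post at (282,232) sits between the open fingers and in line with the tool. Descending to z ≈ 82.

Emit:
carry_out(plan=[20, 1, 0, 0, 0, 0, 46, 45, 1, 0, 0, 0, 0, 46, 62, 1, 0, 0, 0, 0, 46, 70, 1, 0, 0, 0, 0, 46, 71, 1, 0, 0, 0, 0, 46, 71, 1, 0, 0, 0, 0, 40])

```text
time_s: 15.72
ee_pos: [542.8, 174.8, 84.2]
tcp_rot: [1.732, 0.76, -1.739]
force: [0.1, -0.2, 0.7]
finger_gap: 41.4
```

Run:
```python
from h import *
delta([542,175.5,82],227)
p=capture('wrist'); save(p,'wrist11')
```

```text
t 15.72 at [542.8 174.8  84.2] q [0.1  0.36 1.73 0.   1.06 0.85] F [ 0.1 -0.2  0.7] gap 41.4 
 shift [ 2.2 -1.   0. ] turn [0.003 0.003 0.003]
```

View pics/wrist11.png

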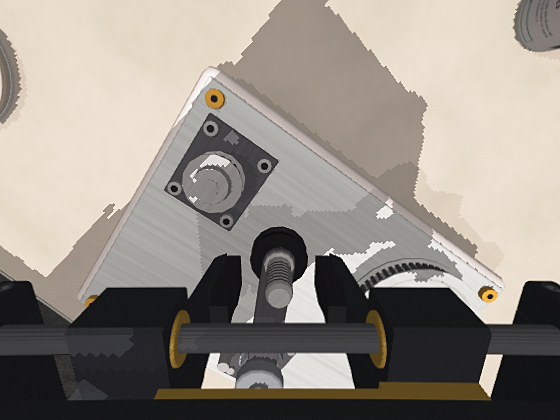

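Emit:
carry_out(plan=[1, 0, 0, 0, 0, 0, 25, 2, 0, 0, 0, 0, 0, 14, 2, 0, 0, 0, 0, 0, 8, 2, 0, 0, 0, 0, 0, 8, 2, 0, 0, 0, 0, 0, 8, 2, 0, 0, 0, 0, 0, 8], grip_force=30)

```text
time_s: 16.27
ee_pos: [543.8, 175.0, 83.4]
tcp_rot: [1.734, 0.759, -1.736]
force: [0.8, 0.0, 2.3]
finger_gap: 12.8
```

Run:
```python
from h import *
delta([542,175.5,82],227)
s=r.observe(); M=R.from_rotvec(s['tcp_rot']).as_matrix(); T=s['ee_pos']
P=np.array([479.,110.])  # provisional pivot
pv=capture('wrist'); save(pv,'wrist12')
c=cloud(pv,(pv['z_map']>0)&(pv['z_map']<330))
k=c[(c[:,2]>84)&(c[:,2]<92)&(np.hypot(c[:,0]-479,c[:,1]-110)<30)]; print('wrist housing',len(k),k.mean(0) if len(k) else '')
for n in ('scene','side'):
    p=capture(n); c=cloud(p,(np.indices(p['z_map'].shape)[0]>150))
    k=c[(c[:,2]>84)&(c[:,2]<93)&(np.hypot(c[:,0]-479,c[:,1]-112)<28)]
    print(n,len(k),k.mean(0) if len(k) else '', cv2.minEnclosingCircle(k[:,:2].astype(np.float32)) if len(k) else '')
```

```text
t 16.27 at [543.8 175.   83.4] q [0.1  0.36 1.73 0.   1.06 0.85] F [0.8 0.  2.3] gap 12.8 
 shift [ 1.4 -1.6  0.9] turn [0.004 0.001 0.002]
wrist housing 269 [480.31760965 124.33982887  84.49802142]
scene 44 [471.94185152 120.46408654  85.52716028] ((474.4563903808594, 120.7679672241211), 14.959153175354004)
side 55 [470.43099556 118.79063182  86.92517639] ((471.5305480957031, 119.506103515625), 15.650060653686523)
```

The post is gripped, with the gap at 12.8 mm. I'll work out the arc about the pivot.

```bash
cat >> h.py <<'E'
PV=np.array([473.5,118.5])
def arc(angs,pv=PV,dz=0):
    s=r.observe(); M=R.from_rotvec(s['tcp_rot']).as_matrix(); T=s['ee_pos']
    v=T[:2]-pv; print('t',round(s['time_s'],2),'at',np.round(T,1),'r',np.hypot(*v),'ang',np.arctan2(v[1],v[0]),'F',np.round(s['force'],1),'gap',s['finger_gap'],'q',np.round(s['joint_pos'],2))
    rad=v/np.hypot(*v); tan=np.array([-rad[1],rad[0]]); print('Frad',s['force'][:2]@rad,'Ftan',s['force'][:2]@tan)
    for a in angs:
        w=np.array([np.cos(a)*v[0]-np.sin(a)*v[1],np.sin(a)*v[0]+np.cos(a)*v[1]])-v
        print(round(a,2),np.round(M.T@np.array([*w,dz]),1))
E
python3 - <<'E'
from h import *
arc(np.arange(.05,.51,.05))
E
```

```text
t 16.42 at [543.8 175.   83.4] r 90.20398801926522 ang 0.6772380144713415 F [ 0.7 -0.2  2.8] gap 13.13365705688978 q [0.1  0.36 1.73 0.   1.06 0.85]
Frad 0.44268092768414957 Ftan -0.5805489429024697
0.05 [ 0.  -4.5 -0.5]
0.1 [ 0.  -9.  -0.9]
0.15 [  0.  -13.5  -1. ]
0.2 [  0.  -18.   -0.8]
0.25 [  0.  -22.5  -0.5]
0.3 [  0.  -27.    0.1]
0.35 [  0.1 -31.4   0.9]
0.4 [  0.1 -35.8   1.9]
0.45 [  0.1 -40.1   3.2]
0.5 [  0.1 -44.4   4.6]
```

Emit:
carry_out(plan=[0, -4.5, -0.5, -0.05, 0, 0, 8, 0, -9, -1, -0.1, 0, 0, 8, 0, -13.5, -1, -0.15, 0, 0, 8, 0, -18, -1, -0.2, 0, 0, 8, 0, -22.5, -0.5, -0.25, 0, 0, 8, 0, -27, 0, -0.3, 0, 0, 8, 0, -31.5, 1, -0.35, 0, 0, 8, 0, -36, 2, -0.4, 0, 0, 8, 0, -36, 2, -0.4, 0, 0, 8])

```text
time_s: 17.17
ee_pos: [516.1, 198.2, 83.5]
tcp_rot: [1.458, 1.027, -1.459]
force: [4.1, -2.2, -0.9]
finger_gap: 13.1
```

Run:
```python
from h import *
arc(np.arange(.05,.9,.05))
p=capture('wrist'); save(p,'wrist13')
```

```text
t 17.17 at [516.1 198.2  83.5] r 90.32261848219586 ang 1.079802334082151 F [ 4.1 -2.2 -0.9] gap 13.088953702442463 q [0.15 0.32 1.78 0.   1.04 0.5 ]
Frad -0.0034256659755133438 Ftan -4.618666181899024
0.05 [ 0.  -4.5 -0.5]
0.1 [ 0.  -9.  -0.9]
0.15 [  0.  -13.5  -1. ]
0.2 [  0.  -18.   -0.8]
0.25 [  0.  -22.5  -0.5]
0.3 [  0.  -27.    0.1]
0.35 [  0.  -31.4   0.9]
0.4 [  0.  -35.8   1.9]
0.45 [  0.  -40.2   3.2]
0.5 [  0.  -44.5   4.6]
0.55 [  0.  -48.6   6.3]
0.6 [  0.1 -52.8   8.2]
0.65 [  0.1 -56.8  10.3]
0.7 [  0.1 -60.7  12.5]
0.75 [  0.1 -64.4  15. ]
0.8 [  0.1 -68.1  17.7]
0.85 [  0.1 -71.6  20.5]
```

View pics/wrist13.png

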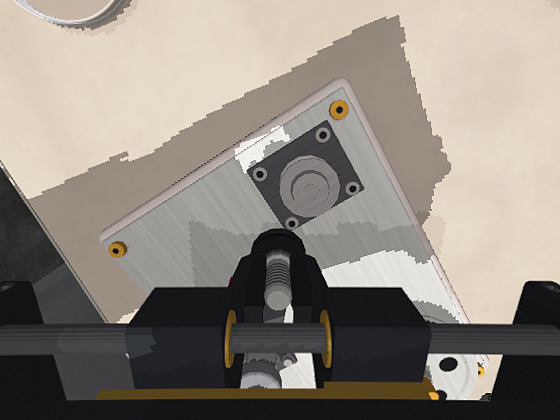

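The radial force is zero and the spring pulls 4.6 N, so the pivot estimate is good. Continuing past the pin.

Emit:
carry_out(plan=[0, -4.5, -0.5, -0.05, 0, 0, 8, 0, -9, -1, -0.1, 0, 0, 8, 0, -13.5, -1, -0.15, 0, 0, 8, 0, -18, -1, -0.2, 0, 0, 8, 0, -22.5, -0.5, -0.25, 0, 0, 8, 0, -27, 0, -0.3, 0, 0, 8, 0, -31.5, 1, -0.35, 0, 0, 8, 0, -36, 2, -0.4, 0, 0, 8, 0, -40, 3, -0.45, 0, 0, 8, 0, -40, 3, -0.45, 0, 0, 8])

```text
time_s: 18.05
ee_pos: [477.9, 209.0, 83.6]
tcp_rot: [1.134, 1.257, -1.133]
force: [3.7, 0.9, -2.5]
finger_gap: 12.9
```

Run:
```python
from h import *
arc(np.arange(.05,.5,.05))
```

```text
t 18.05 at [477.9 209.   83.6] r 90.63022972342799 ang 1.5224183192532836 F [ 3.7  0.9 -2.5] gap 12.935104517825295 q [0.18 0.26 1.86 0.   1.02 0.08]
Frad 1.1020584583122814 Ftan -3.658540260456227
0.05 [ 0.  -4.5 -0.6]
0.1 [ 0.  -9.  -0.9]
0.15 [ -0.  -13.5  -1. ]
0.2 [ -0.  -18.1  -0.9]
0.25 [ -0.  -22.6  -0.6]
0.3 [ -0.  -27.1  -0. ]
0.35 [ -0.  -31.5   0.8]
0.4 [ -0.  -36.    1.8]
0.45 [ -0.  -40.3   3. ]
```

Emit:
carry_out(plan=[0, -4.5, -0.5, -0.05, 0, 0, 8, 0, -9, -1, -0.1, 0, 0, 8, 0, -13.5, -1, -0.15, 0, 0, 8, 0, -18, -1, -0.2, 0, 0, 8, 0, -22.5, -0.5, -0.25, 0, 0, 8, 0, -25, -0.5, -0.28, 0, 0, 8, 0, -25, -0.5, -0.28, 0, 0, 8])

```text
time_s: 18.63
ee_pos: [453.2, 207.2, 83.6]
tcp_rot: [0.926, 1.366, -0.923]
force: [3.1, 2.2, -3.2]
finger_gap: 12.8
```

Run:
```python
from h import *
arc(np.arange(.02,.2,.02))
```

```text
t 18.63 at [453.2 207.2  83.6] r 90.96681498209976 ang 1.795870863633331 F [ 3.1  2.2 -3.2] gap 12.831040586056657 q [ 0.19  0.22  1.92  0.    1.01 -0.19]
Frad 1.4657723381548482 Ftan -3.507736160731271
0.02 [-0.  -1.8 -0.3]
0.04 [-0.  -3.6 -0.5]
0.06 [-0.  -5.4 -0.7]
0.08 [-0.  -7.2 -0.8]
0.1 [-0. -9. -1.]
0.12 [ -0.  -10.9  -1. ]
0.14 [ -0.  -12.7  -1.1]
0.16 [ -0.  -14.5  -1.1]
0.18 [ -0.  -16.3  -1.1]
```

Emit:
carry_out(plan=[0, -1, 0, -0.01, 0, 0, 8, 0, -2, 0, -0.02, 0, 0, 8, 0, -3, 0, -0.03, 0, 0, 8, 0, -4, 0, -0.04, 0, 0, 8, 0, -4, 0, -0.04, 0, 0, 8, 0, -4, 0, -0.04, 0, 0, 8])

```text
time_s: 19.13
ee_pos: [449.7, 206.3, 83.6]
tcp_rot: [0.898, 1.38, -0.893]
force: [2.5, 5.0, -1.7]
finger_gap: 13.1
```

Run:
```python
from h import *
arc([.02])
```

```text
t 19.13 at [449.7 206.3  83.6] r 90.97422320060402 ang 1.8359492706121738 F [ 2.5  5.  -1.7] gap 13.120364814491637 q [ 0.19  0.21  1.93  0.    1.01 -0.23]
Frad 4.15595749170044 Ftan -3.7530064457014203
0.02 [-0.  -1.8 -0.3]
```

Emit:
carry_out(plan=[0, -1, -0.3, -0.01, 0, 0, 8, 0, -2, -0.6, -0.02, 0, 0, 8, 0, -3, -1, -0.03, 0, 0, 8, 0, -4, -1.2, -0.04, 0, 0, 8, 0, -4, -1.2, -0.04, 0, 0, 8, 0, -4, -1.2, -0.04, 0, 0, 8])

```text
time_s: 19.63
ee_pos: [448.3, 205.9, 83.9]
tcp_rot: [0.871, 1.388, -0.86]
force: [13.8, 3.0, -13.2]
finger_gap: 13.1
```

Run:
```python
from h import *
arc([.02])
```

```text
t 19.63 at [448.3 205.9  83.9] r 90.94427550535175 ang 1.8515575801858737 F [ 13.8   3.  -13.2] gap 13.123060206734221 q [ 0.19  0.2   1.93  0.    1.   -0.27]
Frad -0.9459260759663431 Ftan -14.119280827667403
0.02 [-0.  -1.8 -0.3]
```

The tangential force rose from 4 to 14 N with little movement, so the arm is on its stop. I'll check everything before handing in.

Run:
```python
from h import *
for n in ('wrist','scene','side'):
    p=capture(n); save(p,n+'14')
    if n!='wrist':
        for q in ['petri','black_cap_vial','pink_bottle','mallet']:
            for o in models.cut_out(p,q)[:1]:
                c=cloud(p,o['region']); print(n,q,round(o['p'],2),np.round(np.median(c,0)))
        for o in models.tip_of(p,'mallet_head')[:1]: print('head',o['p'],np.round(onz(p,o['uv'],33)))
    if n=='side': 
        u,v=proj(p,sh(-30,44,60)).astype(int)
        cv2.imwrite('pics/side14z.png',cv2.cvtColor(cv2.resize(p['pixels'][v-45:v+25,u-45:u+45],None,fx=8,fy=8,interpolation=cv2.INTER_CUBIC),cv2.COLOR_RGB2BGR))
arc([.02])
```

```text
scene black_cap_vial 0.56 [568. 415.  28.]
scene pink_bottle 0.67 [ 554. -313.   44.]
scene mallet 0.98 [ 466. -234.   36.]
head 0.72 [424. 433.  33.]
side petri 0.77 [451. 416.  16.]
side black_cap_vial 0.64 [573. 415.  41.]
side pink_bottle 0.51 [ 555. -318.   61.]
t 20.28 at [448.3 205.9  83.9] r 90.9432990095837 ang 1.8514208615891516 F [ 13.7   3.1 -12.8] gap 12.58012549491449 q [ 0.19  0.2   1.93  0.    1.   -0.27]
Frad -0.8716102507355343 Ftan -14.050302827565961
0.02 [-0.  -1.8 -0.3]
```

View pics/wrist14.png

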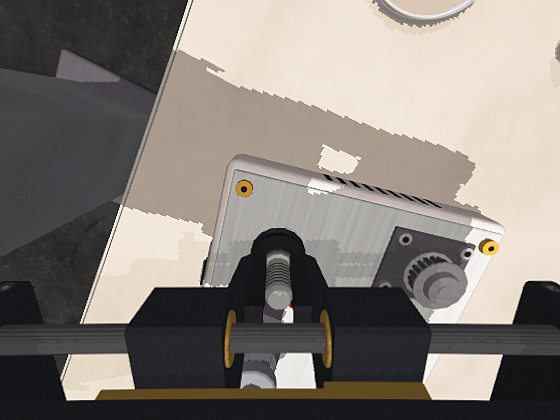

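View pics/scene14.png

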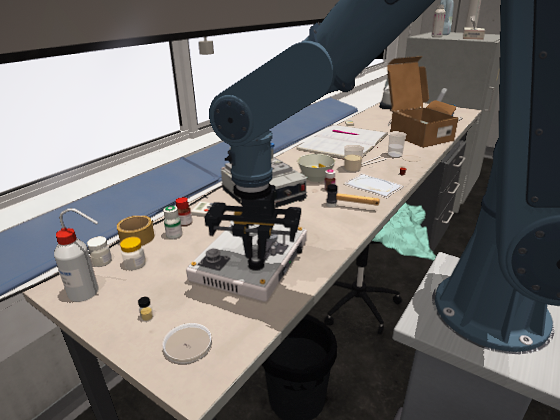

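View pics/side14z.png

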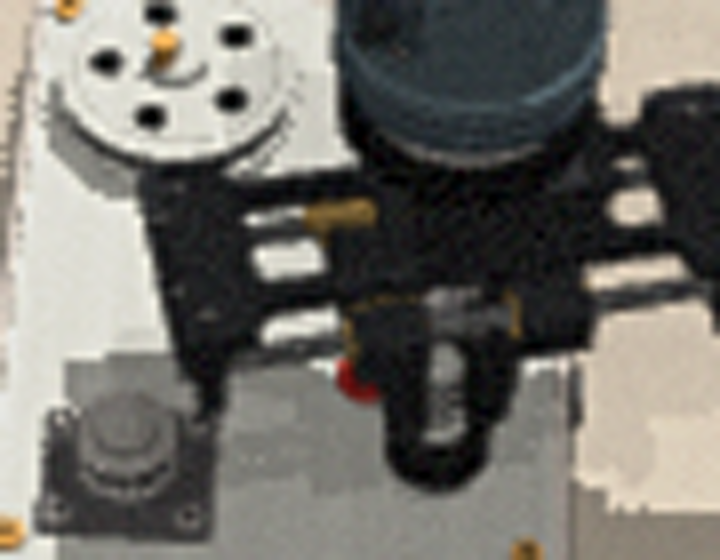

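The arm is held on its stop past the pin, the mallet stands at (332,193) in the scene view, and the bystanders are unmoved. The force is steady, so I'm handing in.

Run:
```python
from rig import workorder
print(workorder.hand_in())
```

```text
the job is handed in; nothing more can be done
None
```

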